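# Set a stone blank to the fence and length stop of a trim saw

## Robot

A 6-joint arm with a two-finger parallel gripper is mounted at the origin on the work surface. World frame = base frame: x ahead of the robot, y to its left, z up, the work surface at z = 0. Lengths are in m, angles in rad, forces in N, time in s.
With the tool pointing down it reaches from about 0.375 to 0.9 m from the base axis. Payload 3.1 kg.
Tool frame: the origin (TCP) lies on the centre line of the jaws, within the pads' length; the fingertips stand 25 mm ahead of it and the grasp point (between the pads) lies 6 mm ahead of it (robot.nose_length is the y of the fingertips in the tool frame, in m); y points along the fingers, z is the direction in which the jaws open and shut, and the axes are right-handed (so a half turn about y gives the same grasp; the last joint's range is limited). The gripper opens to 87 mm and grips with 3 to 60 N. Pads are 19 mm wide; open, the fingers measure 117 mm over their backs; the gripper's body (75 mm by 190 mm) begins 51 mm behind the grasp point.
Start: joints at [-1.423, 0.527, 1.433, -0, 1.181, -0.178], TCP at [0.201, -0.592, 0.248] pointing down, gripper open.
Joint ranges: [-3.08, 3.08], [-0.75, 2.2], [0.22, 2.44], [-1.43, 4.57], [0, 2.65], [-2.85, 2.85]. Speed limits (rad/s): [2.79, 2.79, 3.14, 3.14, 3.14, 3.14].

## Interface

Orientations are given as a unit quaternion [x, y, z, w].
In Python, from rig import robot, eyes, ticket gives the robot as it stands.
- The arm moves only by the tool play_rows, never from a script. Its argument "series" is a list of rows, each a list of 7 numbers: the opening, from 0 (shut) to 1 (fully open), then the shift along the tool's x, y, z scaled (see below), then the turn, a rotation vector about the tool's x, y, z scaled (see below). In form: [[claw, dx, dy, dz, ax, ay, az], ...]. A call has 1 to 12 rows; each row shifts and turns the commanded pose from where the row before left it, along the tool's axes as they then stand; what a row does not reach is not made up. The controller multiplies each number of a shift by 100 mm and each number of a turn by 180 degrees. A row lasts 1/12 s, in which the tool goes at most 41.7 mm and 7.16 degrees, less where a joint would pass 70% of its speed; a pose out of reach is approached as far as the arm can. A call with a number of a shift or a turn outside -1 to 1 is refused whole. A call with a gripper value outside its range is refused whole. The fingers move at their own pace and stop on an object; "grip_force" is the grip in N (left out, the last holds). Time passes only in rows, so rows that do not move let the fingers close. It gives the time, the measured TCP pose, the force and the opening at its end, in the units of the state.
- robot.get_obs(): the state, without advancing time (a new reading comes with each control period).
- eyes.camera(name): name is "side" or "top"; returns the picture (480x640x3 uint8, red, green, blue); there is no depth.
- eyes.camera_params(name): a dict with "K" (3x3 intrinsics, pixels), "rvec" (rotation vector, rad) and "tvec" (3), from world to camera coordinates, as OpenCV has them. Camera axes: x right, y down, z forward; pixel columns grow to the right and rows downward; lengths in m; the calibration is good to about 2 mm. A picture is of the moment at which its call begins. camera_params takes no time and is no camera call.
- ticket.hand_in(): hands the job in, once; it reports no verdict.
The state is a dict: "time": time; "q": joint angles; "joint_velocities": joint speeds; "joint_torque": joint torques, N m; "position": TCP position; "tool_rot": TCP orientation; "ft_force": force on the tool from outside, world axes, zero at the start; "moment": the same for the moment, N m; "grip_width": finger opening in m.
Only numpy, scipy, OpenCV 4.12 (cv2) and the standard library are available. Lean on these libraries where they do the work, as an engineer would, in place of code of your own. Each camera call takes 0.05 s, during which the arm holds its last target.

## Task

Set up the next cut on the trim saw: slide the length stop along the fence until its stop face is at the scale's longest line (50 mm from the blade) and let go; its spring brake keeps it there. Then lay the stone blank on the carriage and press it into the corner, sawn long side flat against the fence, sawn end against the stop, broken end across the blade line. Finish while holding it there with a light steady push on both, enough that neither contact opens but not so much that the stop leaves its line, and leave the other things alone.

Things in the scene. Friction and masses are not known exactly. Their poses are not given: they have to be found in the camera images.
- saw: Bench trim saw, red tank 320 x 300 mm, switched off, fixed. Origin: centre of its underside, on the bench; x from the operator's end (robot side) to the blade end, y to the robot's left, z up. The carriage, fixed for this job, is a flat plate over x = -0.155 to -0.005 m, y = -0.131 to 0.131 m, its top 126 mm above the bench; the fence stands along its robot-side edge.
- blade (a point): Point of the saw blade nearest the robot, at deck height (116 mm above the bench). The blade is a 150 mm disc in the saw's x-z plane, standing 35 mm above the deck beyond the carriage; a clear hood, top 165 mm above the bench, covers its back half. A thin dark slot across the carriage marks the blade line.
- fence: Aluminium bar on the carriage, 16 mm thick, 250 mm long, 22 mm high, parallel to the saw's y axis, with a scale on its top, a line every 10 mm. Origin: at the foot of its front face (which looks to the saw's +x), half-way along. Axes as the saw's: front face is the plane x = 0, carriage top z = 0, blade line at y = -0.030 m.
- mark (a point): The 50 mm line: the longest of the scale, across the fence's whole top, down its front and 36 mm over the carriage (the others go half-way over the fence). Point: on the line at the fence's front top edge, 50 mm from the blade plane, 22 mm above the carriage.
- stop_shoe: Shoe of the length stop, moving with it: a steel finger 10 mm thick (along the slide), over the carriage from 1 to 39 mm in front of the fence, top 25 mm above it. Its stop face looks to the saw's -y, to the blade line. Origin: foot of the stop face, at the carriage top and the fence's front face; axes as the saw's, the stop face is the plane y = 0.
- stop_tab (a point): Centre of the top of the upright ribbed tab that moves the stop: 12 mm thick along the slide, 22 mm across, top 60 mm above the carriage, rising 31 mm from a saddle 24 x 30 mm whose top is 29 mm above the carriage. Tab centre is 12 mm to the +y side of the stop face and 7 mm behind the fence's front face.
- stop (a joint): Position of the length stop in m, growing away from the blade (saw +y), range 0 to 0.09. The stop face is 0.030 + value from the blade plane: on the 50 mm line at 0.020. A spring brake holds it where it is left; some 14 N slide it, either way, so a push of that size shoves it off its line.
- blank: Grey soapstone blank, 44 (x) x 80 (y) x 54 (z) mm, about 0.5 kg, lying upright on the bench. Origin: centre of its underside. The long sides, top, underside and the +y end are sawn flat and square; the last 22 mm at its -y end are broken and irregular, narrower than the rest. The 44 mm across its long sides suits a grip.
- blank_end (a point): Centre of the lower edge of the blank's sawn flat end: 40 mm along the blank's +y from its origin, at its underside.
- wheel: Brass grinding wheel, 150 mm across, 34 mm high with its hub, lying loose on the bench. Origin: centre of its underside. To be left alone.
- dressing_stick: Grey dressing stick, 150 x 25 x 25 mm, lying loose on the bench. Origin: centre of its underside. To be left alone.
- water_bottle: White water bottle, 66 mm across, 170 mm tall, standing loose on the bench. Origin: centre of its underside. To be left alone.
There are look-alikes about, which are no part of the job. What is shaped like the blank but orange is not meant.

How it is judged:
By the outcome, as a careful person would: the job done as asked, in the order asked, and still so for the second after the job is handed in, while the arm keeps its last pose, push and grip.
It also fails if it takes over 72 s, if anything falls off the work surface, if the arm or the gripper's body presses on something with over 40 N, if the wrist force passes 120 N, or if a joint passes its speed limit or range.

## Working session

There is one attempt and no reset: what is moved stays moved. The work goes in short steps, Python scripts to look and compute and a tool call to move; the robot and the scene stay as the last step left them, time stands still between calls to the robot, and variables do not carry over. Pictures are saved under pics/ and viewed, and the job is handed in when it is done.

Besides the shell and the picture viewer there is one more tool, called after "Emit:" by a JSON object that holds its "api" and its "payload". play_rows: Moves the arm, as the interface text tells. Its arguments: {"type":"object","properties":{"series":{"type":"array","items":{"type":"array","items":{"type":"number"}}},"grip_force":{"type":"number"}},"required":["series"]}

```bash
ls; mkdir -p pics
python3 - <<'E'
from rig import robot, eyes, ticket
import cv2,json
for n in ("side","top"):
    im=eyes.camera(n); cv2.imwrite(f"pics/{n}0.png",im[:,:,::-1])
    print(n,eyes.camera_params(n))
print(robot.get_obs(), robot.nose_length)
E
```

```text
pics
side {'K': array([[591.08781676,   0.        , 317.22543309],
       [  0.        , 591.08781676, 237.39461948],
       [  0.        ,   0.        ,   1.        ]]), 'rvec': array([ 0.1403813 , -2.77302679,  1.38057406]), 'tvec': array([0.50798809, 0.16158898, 1.56875906])}
top {'K': array([[612.13074611,   0.        , 322.40382953],
       [  0.        , 612.13074611, 236.72556604],
       [  0.        ,   0.        ,   1.        ]]), 'rvec': array([ 2.17917064, -2.16413642,  0.13692214]), 'tvec': array([-0.07796527,  0.53696461,  1.71377436])}
{'time': 0.1, 'q': array([-1.42250879e+00,  5.28324307e-01,  1.43377042e+00, -2.09921673e-05,
        1.18141855e+00, -1.78472131e-01]), 'joint_velocities': array([ 0.00077923, -0.00320538, -0.00449583,  0.00121607, -0.00047623,
       -0.00136629]), 'joint_torque': array([-8.69932792e-04, -4.40987134e+01, -1.77150983e+01,  6.35385001e-02,
        5.34022122e-02, -4.69226109e-05]), 'position': array([ 0.20055686, -0.59129911,  0.24670069]), 'tool_rot': array([-0.11501306,  0.69836865, -0.69701051,  0.11501983]), 'ft_force': array([ 0.52930791, -0.19724465, -0.27146302]), 'moment': array([-0.01856965,  0.03336251, -0.00253832]), 'grip_width': 0.08720432384180599} 0.025
```

View pics/top0.png

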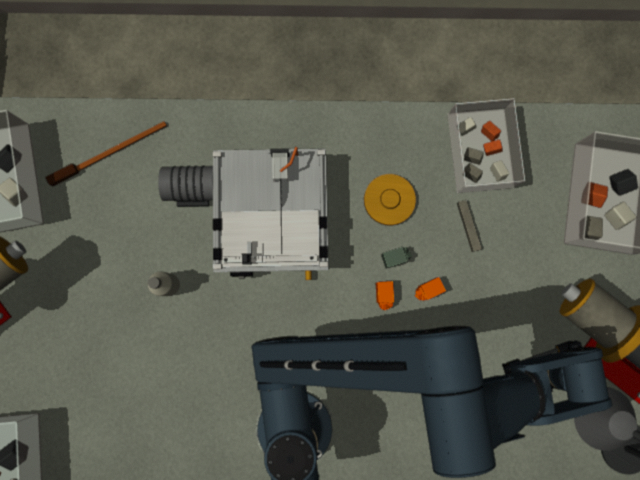

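View pics/side0.png

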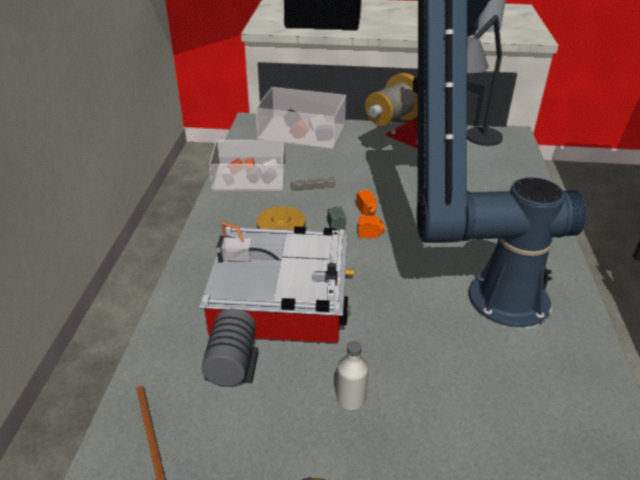

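The top picture shows the saw at pixels (213–327, 150–270), the stop near (250,250), and the grey blank at (397,257), with orange look-alikes below it. Next I'll enlarge those areas.

Run:
```python
import cv2
t=cv2.imread("pics/top0.png"); s=cv2.imread("pics/side0.png")
def crop(im,x0,y0,w,h,f,n): cv2.imwrite(n,cv2.resize(im[y0:y0+h,x0:x0+w],None,fx=f,fy=f,interpolation=cv2.INTER_CUBIC))
crop(t,205,200,130,90,6,"pics/c_saw.png")
crop(t,375,235,50,40,14,"pics/c_blank.png")
crop(s,265,220,100,75,8,"pics/c_sside.png")
crop(s,315,195,45,40,14,"pics/c_bside.png")
```

```text
(no output)
```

View pics/c_saw.png

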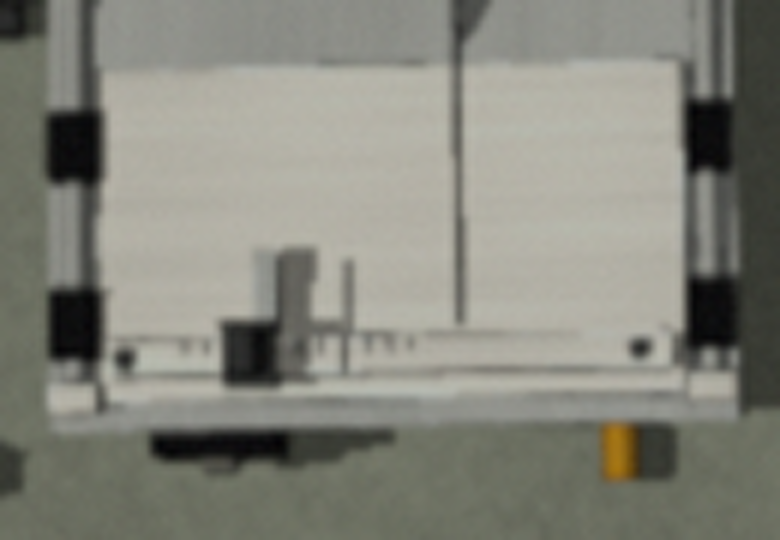

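View pics/c_blank.png

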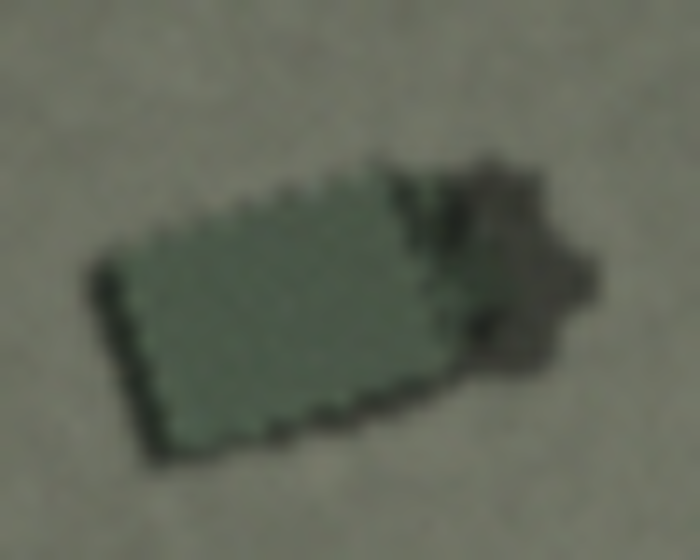

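View pics/c_sside.png

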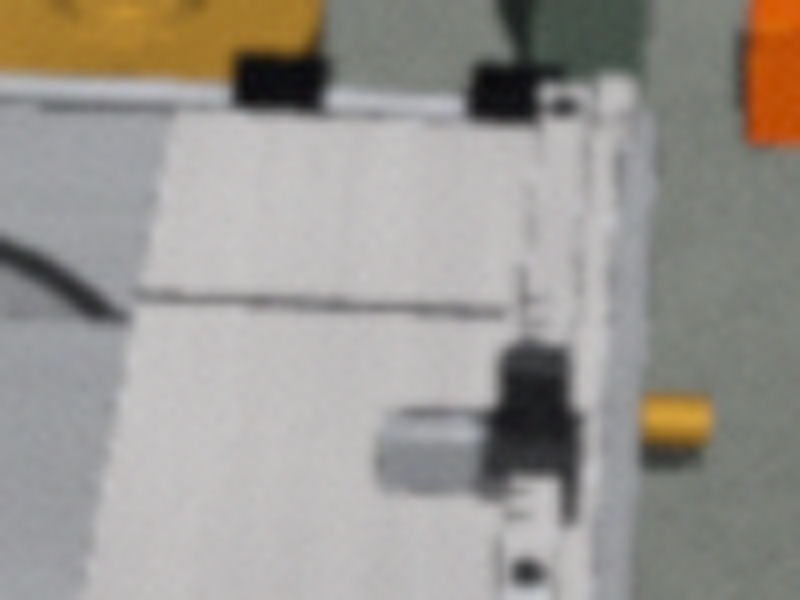

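View pics/c_bside.png

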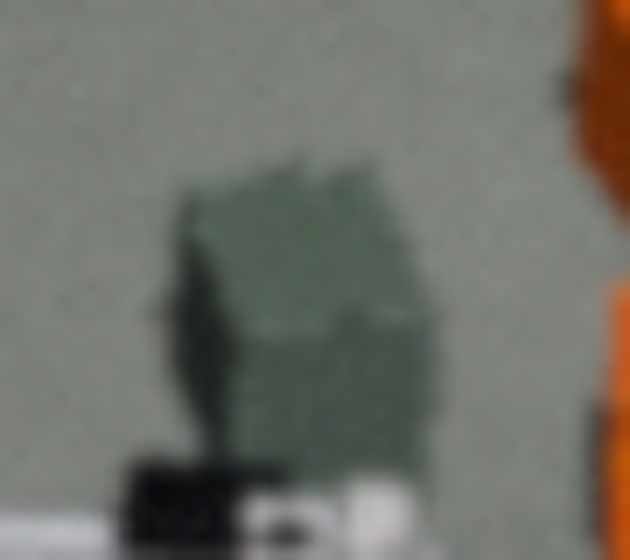

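```bash
cat > h.py <<'E'
import numpy as np,cv2
from rig import robot, eyes, ticket
from scipy.spatial.transform import Rotation as R
P={n:eyes.camera_params(n) for n in("side","top")}
def cen(n):
    p=P[n];M=cv2.Rodrigues(p["rvec"])[0];return -M.T@p["tvec"]
def w(n,uv,z):
    p=P[n];M=cv2.Rodrigues(p["rvec"])[0];c=cen(n)
    d=M.T@np.linalg.solve(p["K"],[uv[0],uv[1],1]);return c+d*(z-c[2])/d[2]
def proj(n,X): return cv2.projectPoints(np.array(X,float).reshape(-1,3),P[n]["rvec"],P[n]["tvec"],P[n]["K"],None)[0].reshape(-1,2)
def cp(x0,y0,f,u,v): return (x0+(u+.5)/f-.5,y0+(v+.5)/f-.5)
E
python3 - <<'E'
from h import *
np.set_printoptions(precision=4,suppress=True)
print(cen("top"),cen("side"))
T=lambda u,v,z:w("top",cp(205,200,6,u,v),z)
for nm,a in dict(plTL=(103,67,.126),plTR=(680,60,.126),slot0=(454,100,.126),slot1=(461,320,.126),mk0=(348,260,.126),mk1=(347,325,.126),mkf=(346,370,.148),holeL=(124,357,.148),holeR=(640,346,.148),fingTR=(277,249,.151),fingTL=(253,249,.151),fingBR=(277,320,.151),tabL=(222,350,.186),tabR=(275,350,.155)).items(): print(nm,T(*a))
B=lambda u,v,z:w("top",cp(375,235,14,u,v),z)
for a in [(118,258),(170,440),(380,165),(462,362)]: print("blank top",B(*a,.054))
for a in [(95,268),(150,462)]: print("blank bot",B(*a,.0))
S=lambda u,v,z:w("side",cp(265,220,8,u,v),z)
for nm,a in dict(plTL=(178,110,.126),slot0=(140,293,.126),slot1=(500,312,.126),hole=(562,105,.148),hole2=(527,570,.148),f1=(395,412,.151),f2=(380,490,.151),tabt=(535,347,.186),holeYellow=(0,0,0)).items(): print("S",nm,S(*a))
Q=lambda u,v,z:w("side",cp(315,195,14,u,v),z)
for a in [(190,200),(235,325),(425,315),(370,165)]: print("S blank top",Q(*a,.054))
E
```

```text
[ 0.3449 -0.0482  1.7636] [0.3953 1.1992 1.0727]
plTL [0.5952 0.1992 0.126 ]
plTR [ 0.6006 -0.0602  0.126 ]
slot0 [0.5816 0.0413 0.126 ]
slot1 [0.4823 0.0368 0.126 ]
mk0 [0.5089 0.0877 0.126 ]
mk1 [0.4797 0.0877 0.126 ]
mkf [0.458  0.0859 0.148 ]
holeL [0.4631 0.1835 0.148 ]
holeR [ 0.4696 -0.0433  0.148 ]
fingTR [0.511 0.117 0.151]
fingTL [0.5109 0.1275 0.151 ]
fingBR [0.4796 0.1164 0.151 ]
tabL [0.4636 0.1361 0.186 ]
tabR [0.4661 0.1166 0.155 ]
blank top [ 0.4903 -0.2441  0.054 ]
blank top [ 0.4539 -0.2544  0.054 ]
blank top [ 0.5095 -0.2969  0.054 ]
blank top [ 0.4699 -0.3131  0.054 ]
blank bot [ 0.4928 -0.2456  0.    ]
blank bot [ 0.4528 -0.2567  0.    ]
S plTL [ 0.5986 -0.0574  0.126 ]
S slot0 [0.597  0.0406 0.126 ]
S slot1 [0.4821 0.0382 0.126 ]
S hole [ 0.4691 -0.044   0.148 ]
S hole2 [0.4621 0.1823 0.148 ]
S f1 [0.5071 0.1196 0.151 ]
S f2 [0.5079 0.1553 0.151 ]
S tabt [0.465 0.127 0.186]
S holeYellow [ 0.7051 -0.2888  0.    ]
S blank top [ 0.5062 -0.2902  0.054 ]
S blank top [ 0.4926 -0.244   0.054 ]
S blank top [ 0.4525 -0.252   0.054 ]
S blank top [ 0.468  -0.3079  0.054 ]
```

```bash
cat > fit.py <<'E'
from h import *
from scipy.ndimage import map_coordinates
from scipy.optimize import least_squares
def fitline(n,img,A,B,kind,half=4,N=40,sgn=None):
    a,b=proj(n,[A,B]);d=(b-a)/np.linalg.norm(b-a);nn=np.array([-d[1],d[0]])
    t=np.linspace(.08,.92,N);o=np.arange(-half,half+.01,.1);pts=[]
    for k in t:
        p=a+(b-a)*k;q=p+o[:,None]*nn
        v=map_coordinates(img,[q[:,1],q[:,0]],order=3)
        s=-(v-np.median(v)) if kind=="dark" else np.gradient(v)*10
        if kind!="dark": s=s*sgn if sgn else abs(s)
        s=s-.5*s.max();s[s<0]=0
        i=np.argmax(s)
        m=abs(np.arange(len(o))-i)<12
        pts.append(p+nn*(o[m]@s[m]/s[m].sum()))
    return np.array(pts)
E
python3 - <<'E'
from fit import *
np.set_printoptions(precision=4,suppress=True)
im={n:cv2.cvtColor(cv2.imread(f"pics/{n}0.png"),cv2.COLOR_BGR2GRAY).astype(float) for n in("top","side")}
yaw=.026
Rz=lambda y:np.array([[np.cos(y),-np.sin(y)],[np.sin(y),np.cos(y)]])
O=np.array([.602,.071])
def X(x,y,z): return np.r_[O+Rz(yaw)@[x,y],z]
for n in("top","side"):
  for nm,A,B,z,k in [("slot",(-.02,-.03),(-.125,-.03),.126,"dark"),("far",(-.005,.125),(-.005,-.025),.126,"edge"),("farR",(-.005,-.035),(-.005,-.125),.126,"edge"),("right",(-.05,-.131),(-.07,-.131),.126,"edge"),("mark",(-.105,.02),(-.133,.02),.126,"dark")]:
    p=fitline(n,im[n],X(*A,z),X(*B,z),k)
    Wd=np.array([w(n,q,z)[:2] for q in p])
    c=np.median(Wd,0)
    vx,vy,x0,y0=cv2.fitLine(Wd.astype(np.float32),cv2.DIST_HUBER,0,.001,.001)[:,0]
    res=(Wd-[x0,y0])@[-vy,vx]
    ang=np.arctan2(vy,vx)
    loc=Rz(yaw).T@([x0,y0]-O)
    print(n,nm,"ang",ang if abs(vx)>abs(vy) else np.arctan2(-vx,vy)if vy>0 else np.arctan2(vx,-vy),"loc",loc,"rms",res.std())
E
```

```text
top slot ang 0.028330754 loc [-0.0763 -0.0305] rms 0.0001474283795682315
top far ang 0.019066287 loc [-0.0049  0.0391] rms 0.0008944217616713704
top farR ang 0.040449694 loc [-0.0044 -0.0802] rms 0.0007329055008426337
top right ang -0.026417505 loc [-0.0615 -0.1319] rms 0.00010054846122056523
top mark ang -0.080073975 loc [-0.1167  0.0196] rms 0.0031463533909255686
side slot ang 0.026004525 loc [-0.0726 -0.0292] rms 0.0002778567470758725
side far ang 0.030228572 loc [-0.0056  0.0477] rms 0.0005044640296557967
side farR ang 0.033941228 loc [-0.0057 -0.0792] rms 0.00044121096540854535
side right ang -0.36267322 loc [-0.0604 -0.1322] rms 0.0039863905317400385
side mark ang -0.1040977 loc [-0.1185  0.0222] rms 0.0014279257971653468
```

```bash
cat >> h.py <<'E'
YAW=.028; O=np.array([.602,.071])
def saw(x,y,z): 
    c,s=np.cos(YAW),np.sin(YAW); return np.array([O[0]+c*x-s*y,O[1]+s*x+c*y,z])
def tool(jaw):  # jaw: angle of tool z in world xy
    y=np.array([0,0,-1.]);z=np.array([np.cos(jaw),np.sin(jaw),0]);return R.from_matrix(np.c_[np.cross(y,z),y,z])
def plan(p,Rt,n=None):
    o=robot.get_obs();R0=R.from_quat(o["tool_rot"])
    d=R0.inv().apply(p-o["position"])/.1; r=(R0.inv()*Rt).as_rotvec()/np.pi
    print("t",o["time"],"shift",d.round(3),"turn",r.round(4),"minrows",np.linalg.norm(d)/.417,np.linalg.norm(r)/.0397)
E
python3 - <<'E'
from h import *
o=robot.get_obs();m=R.from_quat(o["tool_rot"]).as_matrix();print(m.round(3)); print("jaw",np.arctan2(m[1,2],m[0,2]))
t=saw(-.136,.061,.30);print(t)
for j in (YAW+np.pi/2,YAW-np.pi/2): plan(t,tool(j))
E
```

```text
[[-0.947 -0.     0.321]
 [-0.321  0.002 -0.947]
 [-0.    -1.    -0.002]]
jaw -1.244028362844071
[0.46434553 0.12816859 0.3       ]
t 0.1 shift [-4.808 -0.52  -5.968] turn [-0.000e+00 -9.049e-01 -9.000e-04] minrows 18.420935489049295 22.793434372399528
t 0.1 shift [-4.808 -0.52  -5.968] turn [ 0.0006  0.0951 -0.    ] minrows 18.420935489049295 2.395532750171856
```

Emit:
{"api": "play_rows", "payload": {"series": [[0.7,0,-0.18,0,0,0.0317,0],[0.7,0,-0.18,0,0,0.0317,0],[0.7,0,-0.18,0,0,0.0317,0]]}}

```text
time: 0.35
position: [0.2005, -0.5913, 0.3011]
tool_rot: [-0.008, 0.708, -0.706, 0.008]
ft_force: [0.3, -0.9, -0.6]
grip_width: 0.0747
```

Run:
```python
from h import *
plan(saw(-.136,.061,.30),tool(YAW-np.pi/2))
```

```text
t 0.35 shift [-2.803  0.029 -7.132] turn [ 0.0008 -0.0016  0.0001] minrows 18.376733243490172 0.04467374217118924
```

Emit:
{"api": "play_rows", "payload": {"series": [[0.7,-0.14,0,-0.3566,0,0,0],[0.7,-0.14,0,-0.3566,0,0,0],[0.7,-0.14,0,-0.3566,0,0,0],[0.7,-0.14,0,-0.3566,0,0,0],[0.7,-0.14,0,-0.3566,0,0,0],[0.7,-0.14,0,-0.3566,0,0,0],[0.7,-0.14,0,-0.3566,0,0,0],[0.7,-0.14,0,-0.3566,0,0,0],[0.7,-0.14,0,-0.3566,0,0,0],[0.7,-0.14,0,-0.3566,0,0,0]]}}

```text
time: 1.18
position: [0.3306, -0.2295, 0.3014]
tool_rot: [-0.01, 0.707, -0.707, 0.01]
ft_force: [1.5, 0.2, 0.3]
grip_width: 0.0611
```

Emit:
{"api": "play_rows", "payload": {"series": [[0.6,-0.14,0,-0.3566,0,0,0],[0.6,-0.14,0,-0.3566,0,0,0],[0.6,-0.14,0,-0.3566,0,0,0],[0.6,-0.14,0,-0.3566,0,0,0],[0.6,-0.14,0,-0.3566,0,0,0],[0.6,-0.14,0,-0.3566,0,0,0],[0.6,-0.14,0,-0.3566,0,0,0],[0.6,-0.14,0,-0.3566,0,0,0],[0.6,-0.14,0,-0.3566,0,0,0],[0.6,-0.14,0,-0.3566,0,0,0]]}}

```text
time: 2.02
position: [0.4605, 0.1309, 0.3013]
tool_rot: [0.01, -0.707, 0.707, -0.01]
ft_force: [0.8, -0.6, -0.2]
grip_width: 0.0522
```

Run:
```python
from h import *
plan(saw(-.136,.061,.184),tool(YAW-np.pi/2))
for n in ("side","top"): cv2.imwrite(f"pics/{n}1.png",eyes.camera(n)[:,:,::-1])
print(robot.get_obs()['grip_width'])
```

```text
t 2.0167 shift [-0.039  1.173  0.029] turn [-0.0001  0.0001  0.0002] minrows 2.81639897240523 0.005822849025873206
0.052273502480513004
```

View pics/side1.png

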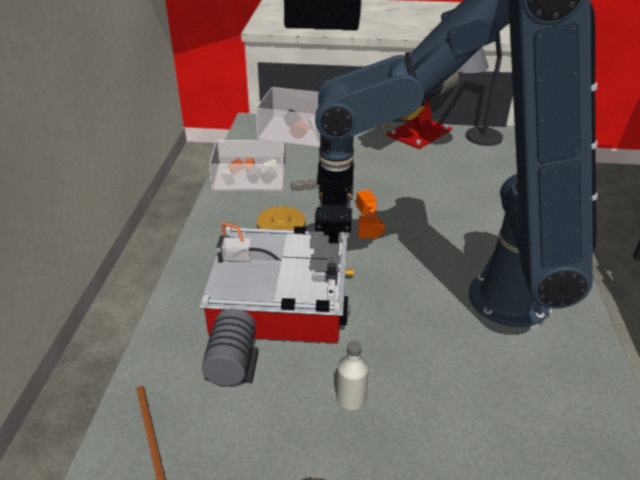

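Run:
```python
from h import *
print(robot.get_obs()["position"])
plan(saw(-.136,.061,.184),tool(YAW-np.pi/2))
for n in ("side","top"): print(n,proj(n,[[.4605,.1309,.301],[.4605,.1309,.276]]))
t=cv2.imread("pics/side1.png");cv2.imwrite("pics/c1.png",cv2.resize(t[170:320,250:400],None,fx=5,fy=4,interpolation=cv2.INTER_CUBIC))
```

```text
[0.46178183 0.13340014 0.30141864]
t 2.1167 shift [-0.022  1.174  0.055] turn [ 0.0006  0.0021 -0.0005] minrows 2.8192586721835564 0.05632751862596954
side [[334.2402341  224.40136994]
 [334.00491701 233.38765524]]
top [[238.19609488 255.57408373]
 [239.44026105 256.39388646]]
```

View pics/c1.png

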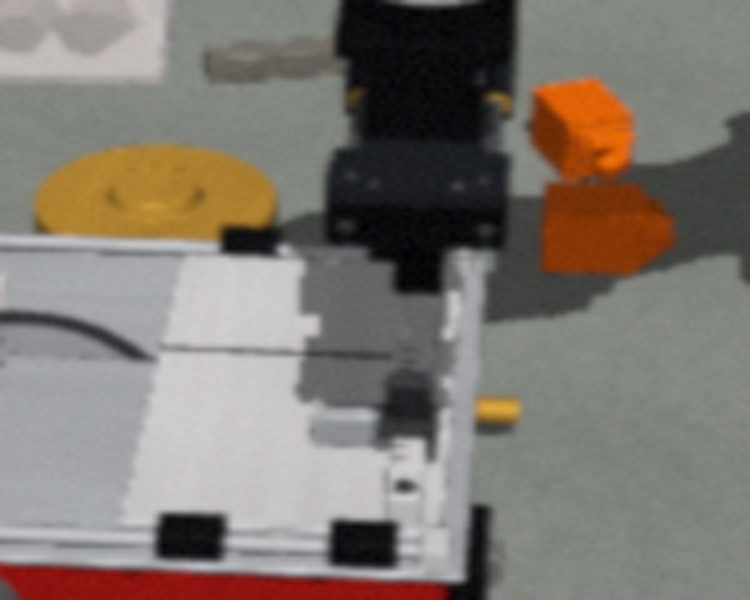

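Emit:
{"api": "play_rows", "payload": {"series": [[0.6,-0.02,0,0.045,0,0,0],[0.6,0,0,0,0,0,0],[0.6,0,0.3,0,0,0,0],[0.6,0,0.3,0,0,0,0],[0.6,0,0.2,0,0,0,0],[0.6,0,0,0,0,0,0],[0.6,0,0,0,0,0,0]]}}

```text
time: 2.7
position: [0.462, 0.1229, 0.2211]
tool_rot: [0.01, -0.707, 0.707, -0.008]
ft_force: [-0.1, -0.2, 0.7]
grip_width: 0.0518
```

Run:
```python
from h import *
plan(saw(-.136,.061,.184),tool(YAW-np.pi/2))
t=eyes.camera("side")[:,:,::-1];cv2.imwrite("pics/c2.png",cv2.resize(t[200:300,270:370],None,fx=7,fy=6,interpolation=cv2.INTER_CUBIC))
```

```text
t 2.7 shift [-0.026  0.37  -0.052] turn [-0.0001 -0.0008  0.0009] minrows 0.8993626227483688 0.0314493210304361
```

View pics/c2.png

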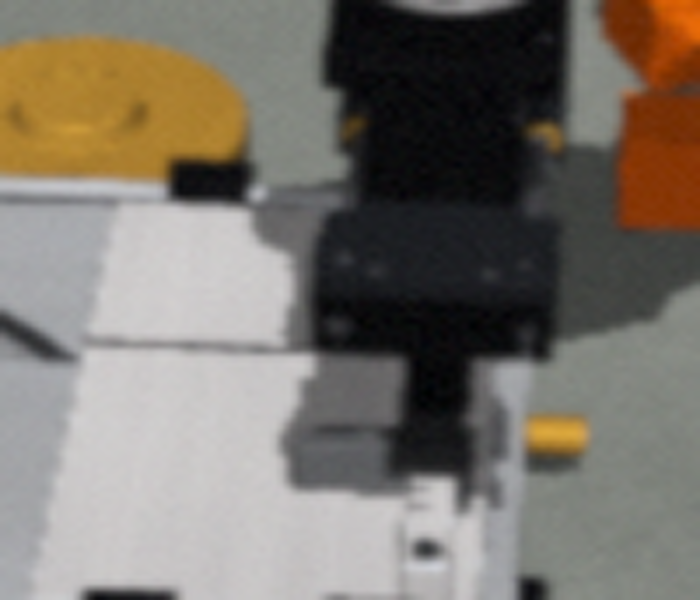

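Emit:
{"api": "play_rows", "payload": {"series": [[0.6,-0.025,0,-0.05,0,0,0],[0.6,0,0,0,0,0,0],[0.6,0,0.18,0,0,0,0],[0.6,0,0.18,0,0,0,0],[0.6,0,0,0,0,0,0],[0.6,0,0,0,0,0,0]]}}

```text
time: 3.25
position: [0.4651, 0.1296, 0.1859]
tool_rot: [0.01, -0.707, 0.707, -0.01]
ft_force: [0.5, -0.5, 1.0]
grip_width: 0.052
```

Run:
```python
from h import *
plan(saw(-.136,.061,.184),tool(YAW-np.pi/2))
for n in ("side","top"): print(eyes.camera(n).shape, robot.get_obs()["position"])
```

```text
t 3.25 shift [0.008 0.019 0.014] turn [-0.      0.0001  0.0001] minrows 0.0609164217100365 0.003401825703607002
(480, 640, 3) [0.46565424 0.12966149 0.1864511 ]
(480, 640, 3) [0.46595076 0.12964953 0.18671798]
```

Emit:
{"api": "play_rows", "payload": {"grip_force": 30, "series": [[0,0,0,0,0,0,0],[0,0,0,0,0,0,0],[0,0,0,0,0,0,0],[0,0,0,0,0,0,0],[0,0,0,0,0,0,0],[0,0,0,0,0,0,0],[0,0,0,0,0,0,0],[0,0,0,0,0,0,0],[0,0,0,0,0,0,0],[0,0,0,0,0,0,0]]}}

```text
time: 4.18
position: [0.4651, 0.1283, 0.1856]
tool_rot: [0.01, -0.706, 0.708, -0.01]
ft_force: [-0.1, -5.9, 0.7]
grip_width: 0.0117
```

Run:
```python
from h import *
o=robot.get_obs();p=o["position"];c,s=np.cos(YAW),np.sin(YAW);d=p[:2]-O
print("saw frame",c*d[0]+s*d[1],-s*d[0]+c*d[1],o["ft_force"],o["grip_width"])
plan(saw(-.136,.032,.186),tool(YAW-np.pi/2))
```

```text
saw frame -0.1352717860380505 0.06108102599721137 [-0.14490445 -5.91216506  0.66735191] 0.011686774297481129
t 4.1833 shift [ 0.008 -0.004  0.291] turn [-0.0008  0.0003  0.0001] minrows 0.6976821630106499 0.021283636307203355
```

Emit:
{"api": "play_rows", "payload": {"series": [[0,0,0,0.07,0,0,0],[0,0,0,0.07,0,0,0],[0,0,0,0.07,0,0,0],[0,0,0,0.06,0,0,0],[0,0,0,0,0,0,0],[0,0,0,0,0,0,0],[0,0,0,0,0,0,0]]}}

```text
time: 4.77
position: [0.4657, 0.1049, 0.1856]
tool_rot: [-0.009, 0.709, -0.705, 0.009]
ft_force: [0.0, 10.1, 0.6]
grip_width: 0.0118
```

```bash
cat >> h.py <<'E'
def inframe():
    o=robot.get_obs();p=o["position"];c,s=np.cos(YAW),np.sin(YAW);d=p[:2]-O;f=o["ft_force"]
    print("t",o["time"],"saw frame",[round(float(q),4) for q in (c*d[0]+s*d[1],-s*d[0]+c*d[1],p[2])],"F saw",[round(float(q),2) for q in (c*f[0]+s*f[1],-s*f[0]+c*f[1],f[2])],"M",o["moment"].round(3),"w",round(float(o["grip_width"]),4))
E
python3 - <<'E'
from h import *
inframe()
plan(saw(-.136,.032,.186),tool(YAW-np.pi/2))
E
```

```text
t 4.7667 saw frame [-0.1353, 0.0377, 0.1856] F saw [0.3, 10.12, 0.58] M [1.385 0.012 0.061] w 0.0118
t 4.7667 shift [ 0.007 -0.004  0.057] turn [ 0.0016 -0.0006 -0.0001] minrows 0.13817874592597887 0.04426292947782504
```

Emit:
{"api": "play_rows", "payload": {"series": [[0,0,0,0.025,0,0,0],[0,0,0,0.02,0,0,0],[0,0,0,0,0,0,0],[0,0,0,0,0,0,0]]}}

```text
time: 5.1
position: [0.4658, 0.1012, 0.1856]
tool_rot: [-0.009, 0.709, -0.705, 0.009]
ft_force: [0.4, 12.4, 1.4]
grip_width: 0.012
```

Run:
```python
from h import *
inframe()
for n in ("side","top"): cv2.imwrite(f"pics/{n}3.png",eyes.camera(n)[:,:,::-1])
t=cv2.imread("pics/side3.png");cv2.imwrite("pics/c3.png",cv2.resize(t[220:290,290:360],None,fx=10,fy=8,interpolation=cv2.INTER_CUBIC))
```

```text
t 5.1 saw frame [-0.1354, 0.034, 0.1856] F saw [0.76, 12.37, 1.37] M [ 1.812 -0.071  0.097] w 0.012
```

View pics/c3.png

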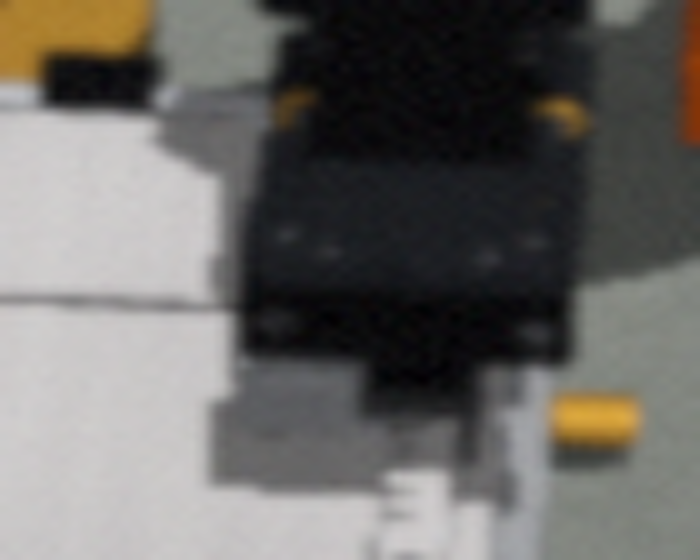

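View pics/top3.png

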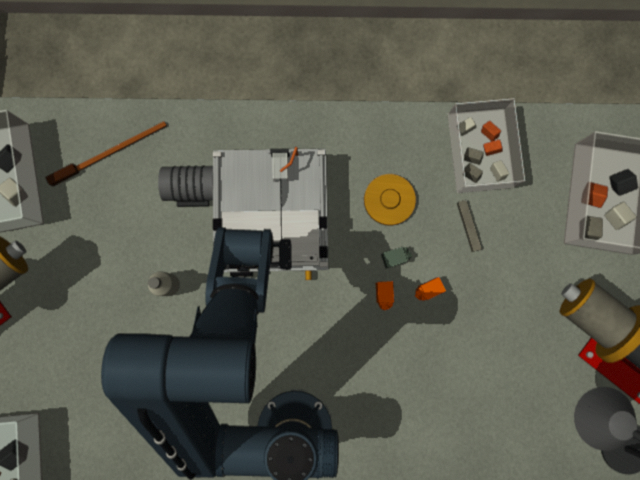

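Emit:
{"api": "play_rows", "payload": {"series": [[0,0,0,0.013,0,0,0],[0,0,0,0,0,0,0],[0,0,0,0,0,0,0]]}}

```text
time: 5.45
position: [0.4658, 0.1001, 0.1856]
tool_rot: [-0.009, 0.71, -0.705, 0.009]
ft_force: [0.5, 12.8, 1.0]
grip_width: 0.0118
```

Run:
```python
from h import *
inframe()
```

```text
t 5.45 saw frame [-0.1353, 0.0329, 0.1856] F saw [0.83, 12.79, 1.0] M [1.939 0.019 0.038] w 0.0118
```

Emit:
{"api": "play_rows", "payload": {"series": [[0,0,0,-0.028,0,0,0],[0,0,0,0,0,0,0],[0.55,0,0,0,0,0,0],[0.55,0,0,0,0,0,0],[0.55,0,0,0,0,0,0],[0.55,0,0,0,0,0,0],[0.55,0,-0.15,0,0,0,0],[0.55,0,-0.3,0,0,0,0],[0.55,0,-0.3,0,0,0,0],[0.55,0,-0.3,0,0,0,0]]}}

```text
time: 6.28
position: [0.4654, 0.0992, 0.2914]
tool_rot: [0.01, -0.707, 0.707, -0.009]
ft_force: [1.5, -0.1, 0.1]
grip_width: 0.0469
```

Run:
```python
from h import *
inframe()
# blank: origin estimate
c=np.array([[.4903,-.2441],[.4926,-.2440]]).mean(0);d=np.array([[.4539,-.2544],[.4525,-.252]]).mean(0)
e=np.array([[.5095,-.2969],[.5062,-.2902]]).mean(0);f=np.array([[.4699,-.3131],[.468,-.3079]]).mean(0)
print(c,d,np.linalg.norm(c-d),e,f,np.linalg.norm(c-e),np.linalg.norm(d-f))
```

```text
t 6.2833 saw frame [-0.1357, 0.032, 0.2914] F saw [1.5, -0.18, 0.12] M [ 0.013  0.023 -0.005] w 0.0469
[ 0.49145 -0.24405] [ 0.4532 -0.2532] 0.0393291876346308 [ 0.50785 -0.29355] [ 0.46895 -0.3105 ] 0.05214604491234207 0.059425184055247146
```

Run:
```python
from fit import *
im={n:cv2.imread(f"pics/{n}0.png").astype(float) for n in("top","side")}
# greenness+brightness channel: background r~ g; blank g-r positive
ch={n:(im[n][:,:,1]-im[n][:,:,2]) for n in im}
g={n:cv2.GaussianBlur(im[n].mean(2),(0,0),.5) for n in im}
m={n:(cv2.GaussianBlur(ch[n],(0,0),.6)) for n in im}
def box(p,ys,z): 
    c,s=np.cos(p[2]),np.sin(p[2])
    return [np.array([p[0]+c*x-s*y,p[1]+s*x+c*y,zz]) for y in ys for x in(-.022,.022) for zz in z]
def model(n,p):
    M=np.zeros((480*8//8,640),np.uint8)
    big=np.zeros((60*8,70*8),np.uint8);off={"top":(365,225),"side":(305,185)}[n]
    for ys in [(-.018,.04)]:
        q=proj(n,box(p,ys,(0,.054)));h=cv2.convexHull((((q-off)+.5)*8).astype(np.float32)).astype(np.int32)
        cv2.fillConvexPoly(big,h,1)
    return cv2.resize(big.astype(float),(70,60),interpolation=cv2.INTER_AREA),off
for n in("top","side"):
    x,y=(397,257) if n=="top" else(336,217)
    print(n,ch[n][y-1:y+2,x-2:x+3].mean(),ch[n][y-20:y-12,x-20:x-10].mean())
from scipy.optimize import minimize
def cost(p,ns):
    t=0
    for n in ns:
        M,(a,b)=model(n,p); I=m[n][b:b+60,a:a+70]
        lo=np.median(I);hi={"top":ch["top"][254:260,388:398].mean(),"side":ch["side"][208:216,331:338].mean()}[n]
        J=np.clip((I-lo)/(hi-lo),0,1)
        # ignore broken-end region
        q=proj(n,box(p,(-.047,-.012),(0,.056)));h=cv2.convexHull((q-(a,b)).astype(np.float32)).astype(np.int32)
        W=np.ones((60,70));cv2.fillConvexPoly(W,h,0)
        if n=="side": W[224-b-0:,:]=0; W[:,354-a:]=0
        if n=="top": W[275-b:,:]=0
        t+=(W*(M-J)**2).sum()
    return t
for ns in (("top",),("side",),("top","side")):
    best=min((minimize(cost,[.476+dx,-.283,y0],args=(ns,),method="Nelder-Mead",options=dict(initial_simplex=np.array([[.476,-.283,y0],[.482,-.283,y0],[.476,-.277,y0],[.476,-.283,y0+.1]]))) for y0 in(.2,.27,.34) for dx in(0,)),key=lambda r:r.fun)
    print(ns,best.x.round(4),best.fun)
```

```text
top 12.466666666666667 3.5875
side 12.466666666666667 3.6875
('top',) [ 0.4857 -0.2923  0.3328] 9.73852498334346
('side',) [ 0.4827 -0.283   0.25  ] 14.15849901708441
('top', 'side') [ 0.4852 -0.2914  0.3173] 27.45773370488913
```

Run:
```python
from h import *
out=[]
for n,(x0,y0) in (("top",(375,235)),("side",(315,195))):
    im=cv2.imread(f"pics/{n}0.png");
    for p in [(.4836,-.2885,.285),(.4852,-.2914,.317)]:
        c=cv2.resize(im[y0:y0+40,x0:x0+45],None,fx=9,fy=9,interpolation=cv2.INTER_CUBIC)
        cs,s=np.cos(p[2]),np.sin(p[2])
        B=[[p[0]+cs*x-s*y,p[1]+s*x+cs*y,z] for z in(0,.054) for x,y in((-.022,-.018),(.022,-.018),(.022,.04),(-.022,.04))]
        q=((proj(n,B)-(x0,y0)+.5)*9-.5).round().astype(int)
        cv2.polylines(c,[q[:4]],1,(0,0,255),1);cv2.polylines(c,[q[4:]],1,(0,255,255),1)
        out.append(c)
cv2.imwrite("pics/ov.png",np.vstack([np.hstack(out[:2]),np.hstack(out[2:])])[:, :])
```

```text
(no output)
```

View pics/ov.png

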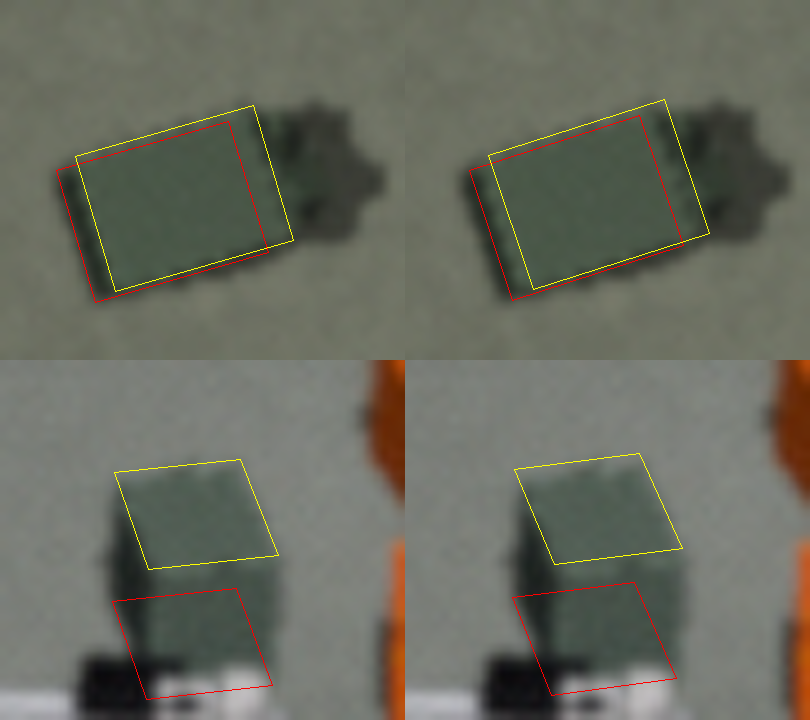

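Run:
```python
from h import *
print(robot.get_obs()["q"].round(3))
for uv in [(376,282),(392,282),(397,302),(416,292),(440,279),(386,294),(431,289)]: print(uv,w("top",uv,.054)[:2].round(3))
p=(.483,-.288,.275);c,s=np.cos(p[2]),np.sin(p[2])
def bl(x,y): return np.array([p[0]+c*x-s*y,p[1]+s*x+c*y])
print("finger -x",bl(-.047,.018),bl(-.047,-.002))
t=bl(0,.008);print(t)
plan(np.r_[t,.30],tool(p[2])); plan(np.r_[t,.30],tool(p[2]-np.pi))
```

```text
[-0.025  0.269  1.738 -0.     1.135  1.518]
(376, 282) [ 0.409 -0.224]
(392, 282) [ 0.409 -0.269]
(397, 302) [ 0.354 -0.283]
(416, 292) [ 0.382 -0.336]
(440, 279) [ 0.418 -0.404]
(386, 294) [ 0.376 -0.252]
(431, 289) [ 0.39  -0.378]
finger -x [ 0.43287817 -0.28343905] [ 0.43830911 -0.30268756]
[ 0.48082762 -0.2803006 ]
t 6.2833 shift [-0.049 -0.086  3.798] turn [ 4.000e-04 -5.788e-01  4.000e-04] minrows 9.110035935440662 14.578528826908354
t 6.2833 shift [-0.049 -0.086  3.798] turn [-3.000e-04  4.212e-01  4.000e-04] minrows 9.110035935440662 10.61039718098611
```

Emit:
{"api": "play_rows", "payload": {"series": [[0.75,0,-0.03,0.38,0,0,0],[0.75,0,0,0.38,0,0,0],[0.75,0,0,0.38,0,0,0],[0.75,0,0,0.38,0,0,0],[0.75,0,0,0.38,0,0,0],[0.75,0,0,0.38,0,0,0],[0.75,0,0,0.38,0,0,0],[0.75,0,0,0.38,0,0,0],[0.75,0,0,0.38,0,0,0],[0.75,0,0,0.38,0,0,0],[0.75,0,0,0,0,0,0]]}}

```text
time: 7.2
position: [0.477, -0.2883, 0.2936]
tool_rot: [0.007, -0.705, 0.709, -0.009]
ft_force: [1.1, 0.2, 0.1]
grip_width: 0.0654
```

Run:
```python
from h import *
for n in ("side","top"): cv2.imwrite(f"pics/{n}4.png",eyes.camera(n)[:,:,::-1])
t=cv2.imread("pics/top4.png");s=cv2.imread("pics/side4.png")
cv2.imwrite("pics/c4t.png",cv2.resize(t[225:280,230:300],None,fx=11,fy=10,interpolation=cv2.INTER_CUBIC))
cv2.imwrite("pics/c4s.png",cv2.resize(s[230:290,290:360],None,fx=10,fy=10,interpolation=cv2.INTER_CUBIC))
```

```text
(no output)
```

View pics/c4t.png

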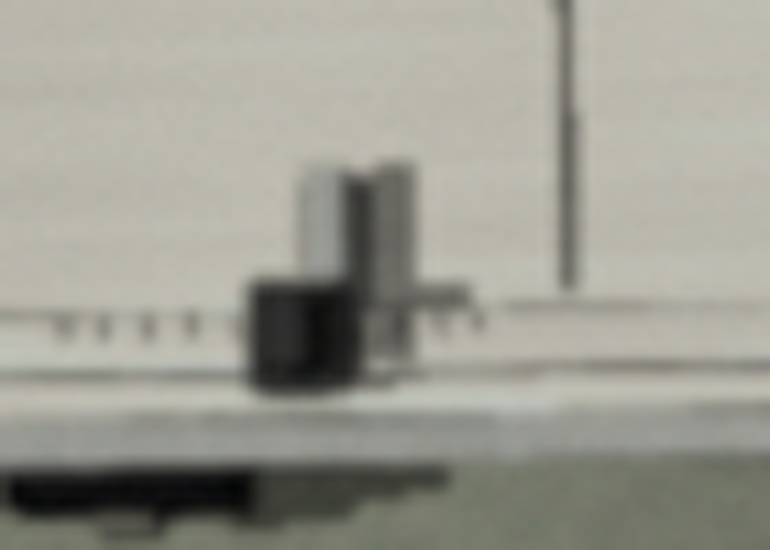

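View pics/c4s.png

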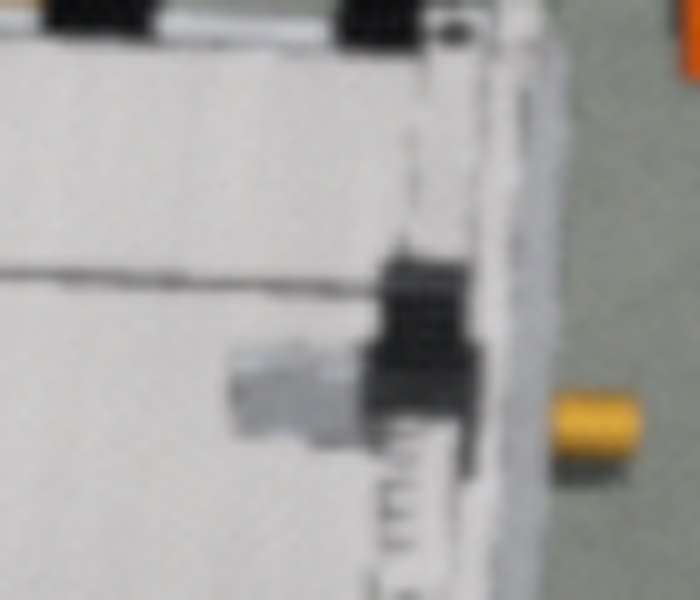

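Run:
```python
from fit import *
def sy(p): 
    c,s=np.cos(YAW),np.sin(YAW);d=p[:2]-O;return c*d[0]+s*d[1],-s*d[0]+c*d[1]
L=lambda f:cv2.cvtColor(cv2.imread(f),cv2.COLOR_BGR2GRAY).astype(float)
def run(nm,n,f,y,z,kind,x0,x1,half,sgn=None):
    pts=fitline(n,L(f),saw(x0,y,z),saw(x1,y,z),kind,half=half,sgn=sgn)
    a=np.array([sy(w(n,q,z)) for q in pts]);print(nm,"y med",np.median(a[:,1]).round(5),"std",a[:,1].std().round(5))
for f in("0","4"):
    run("slot top"+f,"top",f"pics/top{f}.png",-.0305,.126,"dark",-.02,-.11,2)
    run("slot side"+f,"side",f"pics/side{f}.png",-.0295,.126,"dark",-.02,-.105,2)
run("mark top0","top","pics/top0.png",.0195,.126,"dark",-.096,-.122,1.8)
run("face top0","top","pics/top0.png",.0485,.151,"e",-.092,-.118,1.5)
run("face top4","top","pics/top4.png",.0205,.151,"e",-.092,-.118,1.5)
run("backface top0","top","pics/top0.png",.0585,.151,"e",-.092,-.118,1.5)
run("backface top4","top","pics/top4.png",.0305,.151,"e",-.092,-.118,1.5)
run("backface side0 edge","side","pics/side0.png",.0595,.151,"e",-.092,-.11,1.5)
run("backface side4 edge","side","pics/side4.png",.0305,.151,"e",-.092,-.11,1.5)
run("back foot side4","side","pics/side4.png",.0305,.126,"e",-.092,-.11,1.5)
run("back foot side0","side","pics/side0.png",.0595,.126,"e",-.092,-.11,1.5)
i=L("pics/top4.png");print(i[240:252:2,255:272].astype(int))
i=L("pics/top0.png");print(i[240:256:2,255:272].astype(int))
```

```text
slot top0 y med -0.03041 std 0.00012
slot side0 y med -0.02915 std 0.00033
slot top4 y med -0.03041 std 0.00012
slot side4 y med -0.02915 std 0.00035
mark top0 y med 0.01927 std 0.00016
face top0 y med 0.04949 std 6e-05
face top4 y med 0.02246 std 0.00014
backface top0 y med 0.05844 std 0.00033
backface top4 y med 0.03361 std 8e-05
backface side0 edge y med 0.05487 std 0.00335
backface side4 edge y med 0.03298 std 0.00196
back foot side4 y med 0.02957 std 0.00149
back foot side0 y med 0.05979 std 0.00058
[[187 184 184 181 181 180 181 184 185 179 178 175 179 184 184 184 183]
 [186 181 169 156 155 142 119 125 128 114 107 109 136 178 188 187 187]
 [186 176 150 150 150 134  85  58  68  98 104 104 131 176 185 185 184]
 [186 176 150 153 151 135  88  59  66  97 105 103 129 174 185 183 184]
 [184 174 151 152 153 136  89  59  67  96 102 103 127 173 183 182 182]
 [186 176 150 153 154 138  93  61  68  96 105 104 131 175 186 185 184]]
[[169 170 171 176 178 176 177 176 174 176 177 176 177 176 176 175 176]
 [104 104 127 169 180 179 178 175 172 177 180 179 179 178 178 178 179]
 [ 98  99 123 166 178 178 167 134 126 165 177 177 176 175 176 175 177]
 [ 96 104 131 170 178 177 168 133 123 166 178 175 176 175 176 176 174]
 [ 99 122 164 176 178 177 165 132 122 164 175 174 176 173 174 173 175]
 [ 99 123 168 178 177 178 168 133 122 165 177 178 177 177 176 176 177]
 [101 122 164 173 173 173 165 134 126 168 181 178 181 179 179 180 178]
 [100 101 104 106 103 104 110 116 121 163 170 169 171 169 171 172 173]]
```

```bash
python3 - <<'E'
from fit import *
L=lambda f:cv2.cvtColor(cv2.imread(f),cv2.COLOR_BGR2GRAY).astype(float)
np.set_printoptions(linewidth=200)
for f,y in(("0",.049),("4",.021)):
    i=L(f"pics/side{f}.png")
    print("side",f); 
    for X in((.1,),):
        for x in (-.098,-.106):
            ys=np.arange(y-.03,y+.03,.0025)
            q=proj("side",[saw(x,yy,.126) for yy in ys])
            print(x,[(round(float(yy)*1e3,1),int(v)) for yy,v in zip(ys,map_coordinates(i,[q[:,1],q[:,0]],order=1))])
E
python3 - <<'E'
import cv2
t=cv2.imread("pics/side4.png");s=cv2.imread("pics/side0.png")
import numpy as np
a=cv2.resize(t[255:290,305:345],None,fx=16,fy=8,interpolation=cv2.INTER_NEAREST);b=cv2.resize(s[255:290,305:345],None,fx=16,fy=8,interpolation=cv2.INTER_NEAREST)
cv2.imwrite("pics/c5.png",np.vstack([b,a]))
E
```

```text
side 0
-0.098 [(19.0, 148), (21.5, 126), (24.0, 137), (26.5, 150), (29.0, 161), (31.5, 162), (34.0, 155), (36.5, 143), (39.0, 137), (41.5, 135), (44.0, 133), (46.5, 131), (49.0, 131), (51.5, 132), (54.0, 132), (56.5, 140), (59.0, 153), (61.5, 173), (64.0, 183), (66.5, 188), (69.0, 189), (71.5, 188), (74.0, 187), (76.5, 188)]
-0.106 [(19.0, 140), (21.5, 130), (24.0, 143), (26.5, 155), (29.0, 163), (31.5, 165), (34.0, 154), (36.5, 143), (39.0, 135), (41.5, 134), (44.0, 133), (46.5, 133), (49.0, 132), (51.5, 131), (54.0, 128), (56.5, 133), (59.0, 148), (61.5, 174), (64.0, 183), (66.5, 187), (69.0, 188), (71.5, 188), (74.0, 187), (76.5, 187)]
side 4
-0.098 [(-9.0, 186), (-6.5, 177), (-4.0, 170), (-1.5, 164), (1.0, 158), (3.5, 149), (6.0, 139), (8.5, 139), (11.0, 139), (13.5, 140), (16.0, 140), (18.5, 140), (21.0, 140), (23.5, 144), (26.0, 152), (28.5, 165), (31.0, 179), (33.5, 191), (36.0, 196), (38.5, 198), (41.0, 198), (43.5, 197), (46.0, 198), (48.5, 198)]
-0.106 [(-9.0, 184), (-6.5, 175), (-4.0, 167), (-1.5, 159), (1.0, 152), (3.5, 148), (6.0, 144), (8.5, 142), (11.0, 141), (13.5, 140), (16.0, 139), (18.5, 139), (21.0, 139), (23.5, 142), (26.0, 148), (28.5, 158), (31.0, 173), (33.5, 185), (36.0, 194), (38.5, 196), (41.0, 197), (43.5, 197), (46.0, 196), (48.5, 196)]
```

View pics/c5.png

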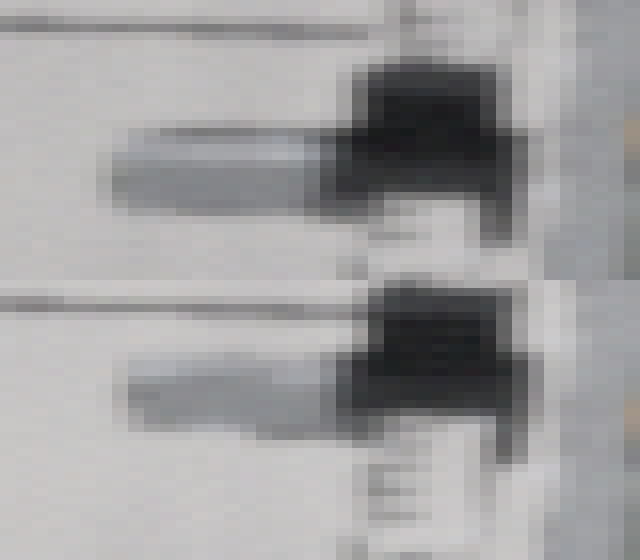

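Run:
```python
from fit import *
from scipy.ndimage import gaussian_filter1d
L=lambda f:cv2.cvtColor(cv2.imread(f),cv2.COLOR_BGR2GRAY).astype(float)
t0=L("pics/top0.png");t4=L("pics/top4.png")
S=20
def render(edges,levels,u0,n,sig):
    x=u0-.5+(np.arange((n+8)*S)+.5)/S-4
    v=np.full(x.shape,levels[0],float)
    for e,l in zip(edges,levels[1:]): v[x>=e]=l
    # soft subsample edges
    v=gaussian_filter1d(v,sig*S).reshape(-1,S).mean(1);return v[4:-4]
rows=range(244,250)
def fitmark():
    u=np.arange(258,269);P=np.mean([t0[r,258:269] for r in rows],0)
    f=lambda p:render([p[0]-p[1]/2,p[0]+p[1]/2],[p[2],p[3],p[2]],258,11,p[4])-P
    for wd in(.4,.6,.8,1.0):
        g=lambda p:f([p[0],wd,p[1],p[2],p[3]]);r=least_squares(g,[262.5,177,60,.5],diff_step=1e-2);print("mark",wd,r.x.round(3),r.cost.round(2))
fitmark()
print([round(float(proj("top",[saw(x,.01927,.126)])[0][0]),2) for x in(-.125,-.11,-.095)], [proj("top",[saw(x,.02,.126)])[0].round(2) for x in(-.125,-.095)])
def fitf(img,u0,n,line,init):
  P=np.mean([img[r,u0:u0+n] for r in rows],0)
  for W in(.6,.8):
    def f(p):
        e,D,sh,end,top,bg,sig,ln,wf=p
        a,b=render([e-wf,e,e+.8,end],[bg,top,D,sh,bg],u0,n,sig),0
        if line is not None:
            x0,x1=max(line-W/2,e+.8),max(line+W/2,e+.8)
            b=render([x0,x1],[0,-1,0],u0,n,sig)*ln
        return a+b-P
    best=None
    for de in(-1,-.5,0,.5):
        for wf in(3.795,):
            g=lambda q:f([*q[:7],q[7],wf])
            r=least_squares(g,[init+de,70,103,init+7,151,185,.5,60],diff_step=3e-3,bounds=([init-3,0,60,init+4,100,150,.2,0],[init+3,150,130,init+10,180,200,1.2,104]))
            if best is None or r.cost<best.cost: best=r
    print("W",W,best.x.round(2),"cost",best.cost.round(1)); print(f([*best.x[:8],3.795]).round(0), P.round(0))
print("top0");fitf(t0,242,22,None,250.6)
print("top4");fitf(t4,252,20,262.56,260.6)
```

```text
mark 0.4 [262.586 174.506 -82.317   0.655] 23.39
mark 0.6 [262.525 175.638 -16.33    0.697] 19.35
mark 0.8 [262.475 175.507  33.321   0.761] 46.74
mark 1.0 [262.475 175.517  61.667   0.673] 36.51
[262.73, 262.67, 262.61] [array([262.46, 254.95]), array([262.34, 243.81])]
top0
W 0.6 [250.67  32.97  98.78 256.64 146.79 166.14   0.56  60.  ] cost 1873.5
[ -9.  -9. -10. -10.  -8.  -5.  -0.   2.  -0.  -1.  -1.   0.   1.   1.
  -1.   2.  -7. -11. -11.  -1.  33.  43.] [175. 176. 176. 176. 173. 160. 148. 144. 130.  83.  89.  98.  98.  98.
 110. 144. 172. 178. 177. 167. 133. 123.]
W 0.8 [250.67  32.97  98.78 256.64 146.79 166.14   0.56  60.  ] cost 1873.5
[ -9.  -9. -10. -10.  -8.  -5.  -0.   2.  -0.  -1.  -1.   0.   1.   1.
  -1.   2.  -7. -11. -11.  -1.  33.  43.] [175. 176. 176. 176. 173. 160. 148. 144. 130.  83.  89.  98.  98.  98.
 110. 144. 172. 178. 177. 167. 133. 123.]
top4
W 0.6 [260.39  69.3   98.28 267.22 150.41 183.58   0.5  104.  ] cost 134.1
[-2. -2. -1. -2.  4.  9. -1. -2. -5.  2. 10. -0.  0. -4. -3.  0.  2. -1.
  1.  1.] [185. 186. 185. 185. 175. 150. 152. 152. 136.  88.  59.  67.  96. 103.
 103. 129. 174. 185. 183. 183.]
W 0.8 [260.35  70.82  99.56 267.27 150.46 183.79   0.47  87.92] cost 112.2
[-2. -2. -1. -2.  4.  8. -1. -2. -6.  2.  8. -3.  1. -3. -3. -2.  2. -1.
  1.  1.] [185. 186. 185. 185. 175. 150. 152. 152. 136.  88.  59.  67.  96. 103.
 103. 129. 174. 185. 183. 183.]
```

Run:
```python
from h import *
inframe();plan(saw(-.1355,.033,.30),tool(YAW-np.pi/2))
```

```text
t 7.3 saw frame [-0.1359, -0.3492, 0.293] F saw [0.44, 0.81, -1.01] M [-0.014  0.004  0.005] w 0.0653
t 7.3 shift [ 0.009 -0.066 -3.822] turn [ 0.0003 -0.001   0.0002] minrows 9.16647421475766 0.027571753424307285
```

Emit:
{"api": "play_rows", "payload": {"series": [[0.55,0,0,-0.383,0,0,0],[0.55,0,0,-0.383,0,0,0],[0.55,0,0,-0.383,0,0,0],[0.55,0,0,-0.383,0,0,0],[0.55,0,0,-0.383,0,0,0],[0.55,0,0,-0.383,0,0,0],[0.55,0,0,-0.383,0,0,0],[0.55,0,0,-0.383,0,0,0],[0.55,0,0,-0.383,0,0,0],[0.5,0,0,-0.383,0,0,0],[0.5,0,0,0,0,0,0],[0.5,0,0,0,0,0,0]]}}

```text
time: 8.3
position: [0.4639, 0.1055, 0.2935]
tool_rot: [-0.013, 0.707, -0.707, 0.012]
ft_force: [-0.5, -0.4, -0.2]
grip_width: 0.0445
```

Emit:
{"api": "play_rows", "payload": {"series": [[0.5,0,0,0,0,0,0],[0.5,0,0.3,0,0,0,0],[0.5,0,0.3,0,0,0,0],[0.5,0,0.2,0,0,0,0],[0.5,0,0,0,0,0,0],[0.5,0,0,0,0,0,0],[0.5,0,0,0,0,0,0]]}}

```text
time: 8.88
position: [0.4667, 0.1017, 0.2145]
tool_rot: [0.009, -0.707, 0.707, -0.01]
ft_force: [0.7, 0.2, -0.2]
grip_width: 0.0435
```

Run:
```python
from h import *
inframe();plan(saw(-.1355,.033,.185),tool(YAW-np.pi/2))
```

```text
t 8.8833 saw frame [-0.1344, 0.0344, 0.2145] F saw [0.75, 0.2, -0.2] M [ 0.056 -0.049  0.002] w 0.0435
t 8.8833 shift [0.012 0.295 0.014] turn [-0.     -0.0005 -0.0005] minrows 0.7088251011218171 0.018834333606447023
```

Emit:
{"api": "play_rows", "payload": {"grip_force": 6, "series": [[0.5,0.01,0.15,0.01,0,0,0],[0.5,0,0.14,0,0,0,0],[0.5,0,0,0,0,0,0],[0.5,0,0,0,0,0,0],[0,0,0,0,0,0,0],[0,0,0,0,0,0,0],[0,0,0,0,0,0,0],[0,0,0,0,0,0,0],[0,0,0,0,0,0,0],[0,0,0,0,0,0,0],[0,0,0,0,0,0,0],[0,0,0,0,0,0,0]]}}

```text
time: 9.88
position: [0.465, 0.1005, 0.1848]
tool_rot: [0.01, -0.706, 0.708, -0.01]
ft_force: [-0.4, -5.0, 1.4]
grip_width: 0.0119
```

Run:
```python
from h import *
inframe()
```

```text
t 9.8833 saw frame [-0.1361, 0.0333, 0.1848] F saw [-0.53, -4.94, 1.36] M [-0.811  0.11  -0.041] w 0.0119
```

Emit:
{"api": "play_rows", "payload": {"grip_force": 30, "series": [[0,0,0,0,0,0,0],[0,0,0,0,0,0,0],[0,0,0,0.02,0,0,0],[0,0,0,0.02,0,0,0],[0,0,0,0.01,0,0,0],[0,0,0,0,0,0,0],[0,0,0,0,0,0,0]]}}

```text
time: 10.47
position: [0.465, 0.0996, 0.1848]
tool_rot: [-0.009, 0.709, -0.705, 0.009]
ft_force: [0.6, 12.2, 2.8]
grip_width: 0.0116
```

Run:
```python
from h import *
inframe()
```

```text
t 10.4667 saw frame [-0.1361, 0.0324, 0.1848] F saw [0.97, 12.22, 2.81] M [ 1.735  0.049 -0.007] w 0.0116
```

Emit:
{"api": "play_rows", "payload": {"series": [[0,0,0,0.012,0,0,0],[0,0,0,0,0,0,0],[0,0,0,0,0,0,0],[0,0,0,0,0,0,0]]}}

```text
time: 10.8
position: [0.465, 0.0987, 0.1848]
tool_rot: [-0.009, 0.709, -0.705, 0.009]
ft_force: [-0.3, 12.8, 3.0]
grip_width: 0.0121
```

Run:
```python
from h import *
inframe()
```

```text
t 10.8 saw frame [-0.1362, 0.0316, 0.1848] F saw [0.09, 12.8, 3.01] M [ 1.862 -0.01   0.044] w 0.0121
```

Relieve the force, release, raise, and go back to the blank's side to look.

Emit:
{"api": "play_rows", "payload": {"series": [[0,0,0,-0.028,0,0,0],[0,0,0,0,0,0,0],[0.55,0,0,0,0,0,0],[0.55,0,0,0,0,0,0],[0.55,0,0,0,0,0,0],[0.55,0,0,0,0,0,0],[0.55,0,-0.15,0,0,0,0],[0.55,0,-0.3,0,0,0,0],[0.55,0,-0.3,0,0,0,0],[0.55,0,-0.3,0,0,0,0],[0.55,0,0,0,0,0,0]]}}

```text
time: 11.72
position: [0.4684, 0.0978, 0.2949]
tool_rot: [0.006, -0.707, 0.707, -0.014]
ft_force: [0.7, 0.1, 0.6]
grip_width: 0.048
```

Emit:
{"api": "play_rows", "payload": {"series": [[0.75,0,0,0.38,0,0,0],[0.75,0,0,0.38,0,0,0],[0.75,0,0,0.38,0,0,0],[0.75,0,0,0.38,0,0,0],[0.75,0,0,0.38,0,0,0],[0.75,0,0,0.38,0,0,0],[0.75,0,0,0.38,0,0,0],[0.75,0,0,0.38,0,0,0],[0.75,0,0,0.38,0,0,0],[0.75,0,0,0.38,0,0,0],[0.75,0,0,0,0,0,0]]}}

```text
time: 12.63
position: [0.4759, -0.2895, 0.2889]
tool_rot: [0.007, -0.705, 0.709, -0.008]
ft_force: [-0.4, 0.0, -0.1]
grip_width: 0.0655
```

Run:
```python
from h import *
inframe()
for n in ("side","top"): cv2.imwrite(f"pics/{n}6.png",eyes.camera(n)[:,:,::-1])
t=cv2.imread("pics/top6.png");t4=cv2.imread("pics/top4.png")
cv2.imwrite("pics/c6t.png",np.vstack([cv2.resize(q[232:262,240:290],None,fx=14,fy=10,interpolation=cv2.INTER_CUBIC) for q in(t4,t)]))
g=cv2.cvtColor(t,cv2.COLOR_BGR2GRAY).astype(int); print(g[240:256:2,252:272]); g=cv2.cvtColor(t4,cv2.COLOR_BGR2GRAY).astype(int); print(g[252:256:2,252:272])
```

```text
t 12.6333 saw frame [-0.1361, -0.3568, 0.2889] F saw [-0.42, 0.05, -0.11] M [ 0.07 -0.   -0.05] w 0.0655
[[186 186 186 185 185 186 184 183 182 181 183 183 178 177 176 177 178 183
  185 185]
 [186 187 187 186 187 184 172 158 154 149 119 121 113 109 109 111 134 178
  189 188]
 [184 185 185 186 185 181 169 155 152 136  71  64  97 103 102 105 127 177
  186 185]
 [185 186 185 185 186 181 168 156 151 138  71  61  97 105 101 104 130 175
  184 185]
 [185 185 186 185 183 180 166 156 153 138  71  61  95 103 103 121 160 181
  184 180]
 [185 185 184 187 186 183 167 154 155 140  72  61  98 104 105 132 176 186
  185 184]
 [178 156 148 150 152 149 136 127 126 112  59  64  99 107 107 115 149 176
  181 180]
 [171  91  44  49  48  44  36  34  31  31  34  63  95 102 102 102 102 106
  107 107]]
[[176 155 149 151 146 133 128 125 111  79  60  71  98 107 107 129 173 182
  182 179]
 [125  63  48  49  46  38  33  32  31  36  51  69  95 104 101 104 105 108
  107 107]]
```

View pics/c6t.png

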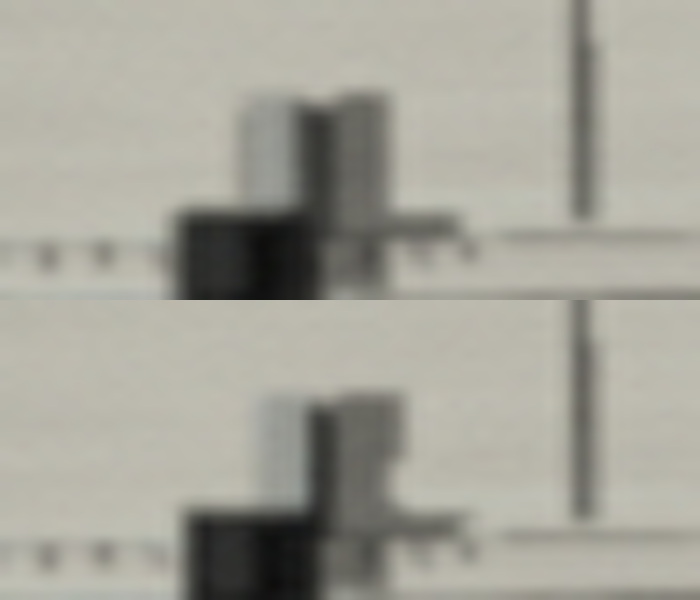

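Run:
```python
from h import *
def sy(p): 
    c,s=np.cos(YAW),np.sin(YAW);d=p[:2]-O;return round((-s*d[0]+c*d[1])*1e3,2)
print("mark",sy(w("top",(262.52,247),.126)),"slot -30.4")
for nm,u,v,z,o in [("faceTop",261.5,247,.151,0),("finger back",258,247,.151,10),("saddle left",252.7,254,.155,24),("t4 face",260.68,247,.151,0),("t4 back",256.3,247,.151,10),("t4 saddle left",252.2,254,.155,24)]: print(nm,sy(w("top",(u,v),z))-o)
g=cv2.cvtColor(cv2.imread("pics/top6.png"),cv2.COLOR_BGR2GRAY).astype(int)
for r in range(252,262): print(r,g[r,246:270])
```

```text
mark 19.61 slot -30.4
faceTop 20.29
finger back 19.52
saddle left 19.28
t4 face 22.45
t4 back 24.0
t4 saddle left 20.590000000000003
252 [186 185 186 186 188 187 178 156 148 150 152 149 136 127 126 112  59  64
  99 107 107 115 149 176]
253 [187 186 187 188 187 189 172 114  86  88  88  86  79  77  71  66  43  65
  98 108 104 109 118 135]
254 [188 187 189 189 188 188 171  91  44  49  48  44  36  34  31  31  34  63
  95 102 102 102 102 106]
255 [184 182 186 186 184 186 169  88  40  43  46  42  24  19  21  24  35  64
  89  90  89  95 108 103]
256 [165 149 168 175 167 169 163  89  40  45  48  39  25  16  25  28  47  87
  98  93  81 112 143 131]
257 [162 139 168 178 167 158 159  86  39  45  47  42  25  18  22  26  49  94
 103  93  81 120 162 151]
258 [173 158 174 182 175 163 157  86  42  45  47  42  26  17  24  25  49  92
 101  96  88 123 169 166]
259 [183 178 183 186 183 179 165  88  42  47  47  44  25  16  23  26  47  93
 103  98  98 128 172 181]
260 [189 188 189 189 188 189 169  91  37  44  47  41  25  13  21  24  51 102
 120 114 114 135 173 181]
261 [179 178 180 180 178 180 162  86  37  37  37  31  21  19  26  29  56 117
 145 138 131 137 156 163]
```

Emit:
{"api": "play_rows", "payload": {"series": [[0.75,0,0,0,0,-0.0386,0],[0.75,0,0,0,0,-0.0386,0],[0.75,0,0,0,0,-0.0386,0],[0.75,0,0,0,0,-0.0386,0],[0.75,0,0,0,0,-0.0386,0],[0.75,0,0,0,0,-0.0386,0],[0.75,0,0,0,0,-0.0386,0],[0.75,0,0,0,0,-0.0386,0]]}}

```text
time: 13.4
position: [0.4752, -0.2794, 0.2891]
tool_rot: [-0.341, 0.62, -0.619, 0.341]
ft_force: [1.0, 0.9, -0.5]
grip_width: 0.0654
```

Emit:
{"api": "play_rows", "payload": {"series": [[0.75,0,0,0,0,-0.0386,0],[0.75,0,0,0,0,-0.0386,0],[0.75,0,0,0,0,-0.0386,0],[0.75,0,0,0,0,-0.0386,0],[0.75,0,0,0,0,-0.0386,0],[0.75,0,0,0,0,-0.0386,0],[0.75,0,0,0,0,-0.0386,0],[0.75,0,0,0,0,0,0],[0.75,0,0,0,0,0,0],[0.75,0,0,0,0,0,0]]}}

```text
time: 14.23
position: [0.4754, -0.2806, 0.2894]
tool_rot: [-0.564, 0.427, -0.427, 0.564]
ft_force: [-0.5, -0.5, -0.8]
grip_width: 0.0651
```

Run:
```python
from h import *
o=robot.get_obs();print(o["q"].round(3),o["position"])
p=(.483,-.288,.275);c,s=np.cos(p[2]),np.sin(p[2]);x,y=0,.008
plan(np.array([p[0]+c*x-s*y,p[1]+s*x+c*y,.052]),tool(p[2]))
```

```text
[-0.736  0.381  1.566  0.     1.195 -1.011] [ 0.47544833 -0.28064719  0.28936421]
t 14.2333 shift [0.013 2.374 0.053] turn [ 0.0001 -0.0001 -0.0003] minrows 5.693654925832736 0.007296914002188123
```

Emit:
{"api": "play_rows", "payload": {"series": [[0.75,0.01,0.1,0.05,0,0,0],[0.75,0,0.35,0,0,0,0],[0.75,0,0.35,0,0,0,0],[0.75,0,0.35,0,0,0,0],[0.75,0,0.35,0,0,0,0],[0.75,0,0.3,0,0,0,0],[0.75,0,0,0,0,0,0],[0.75,0,0,0,0,0,0],[0.75,0,0,0,0,0,0]]}}

```text
time: 14.98
position: [0.4815, -0.2819, 0.1104]
tool_rot: [0.564, -0.426, 0.427, -0.564]
ft_force: [0.5, -0.2, 0.6]
grip_width: 0.0653
```

Run:
```python
from h import *
p=(.483,-.288,.275);c,s=np.cos(p[2]),np.sin(p[2]);x,y=0,.008
plan(np.array([p[0]+c*x-s*y,p[1]+s*x+c*y,.052]),tool(p[2]))
s_=eyes.camera("side")[:,:,::-1];t_=eyes.camera("top")[:,:,::-1]
cv2.imwrite("pics/c7.png",np.hstack([cv2.resize(s_[160:250,290:390],(400,500)),cv2.resize(t_[210:310,350:450],(400,500))]))
```

```text
t 14.9833 shift [-0.018  0.584 -0.003] turn [-0.0003  0.0003  0.0005] minrows 1.4015242765092788 0.016186886762190093
```

View pics/c7.png

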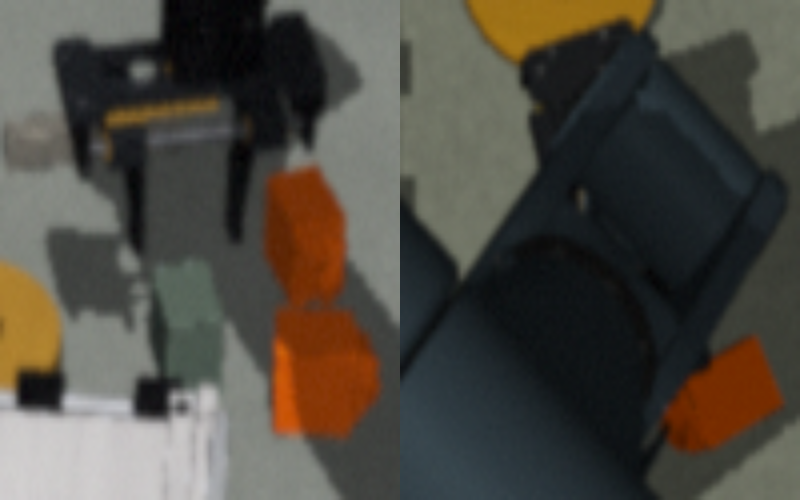

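Emit:
{"api": "play_rows", "payload": {"grip_force": 12, "series": [[0.75,-0.015,0.2,0,0,0,0],[0.75,0,0.2,0,0,0,0],[0.75,0,0.18,0,0,0,0],[0.75,0,0,0,0,0,0],[0.75,0,0,0,0,0,0]]}}

```text
time: 15.5
position: [0.4807, -0.2803, 0.0526]
tool_rot: [0.564, -0.426, 0.427, -0.564]
ft_force: [-0.7, 0.4, -0.0]
grip_width: 0.0656
```

Emit:
{"api": "play_rows", "payload": {"grip_force": 25, "series": [[0.3,0,0,0,0,0,0],[0.3,0,0,0,0,0,0],[0.3,0,0,0,0,0,0],[0.3,0,0,0,0,0,0],[0.3,0,0,0,0,0,0],[0.3,0,0,0,0,0,0],[0.3,0,0,0,0,0,0],[0.3,0,0,0,0,0,0]]}}

```text
time: 16.17
position: [0.4804, -0.2803, 0.0525]
tool_rot: [0.564, -0.426, 0.427, -0.564]
ft_force: [-1.2, -0.3, 6.6]
grip_width: 0.044
```

Run:
```python
from h import *
inframe();print(robot.get_obs()["position"])
s_=eyes.camera("side")[:,:,::-1]
cv2.imwrite("pics/c8.png",cv2.resize(s_[160:250,290:390],(600,560)))
```

```text
t 16.1667 saw frame [-0.1314, -0.3477, 0.0525] F saw [-1.17, -0.29, 6.56] M [-0.039  0.212  0.097] w 0.044
[ 0.48038209 -0.28025861  0.05249543]
```

View pics/c8.png

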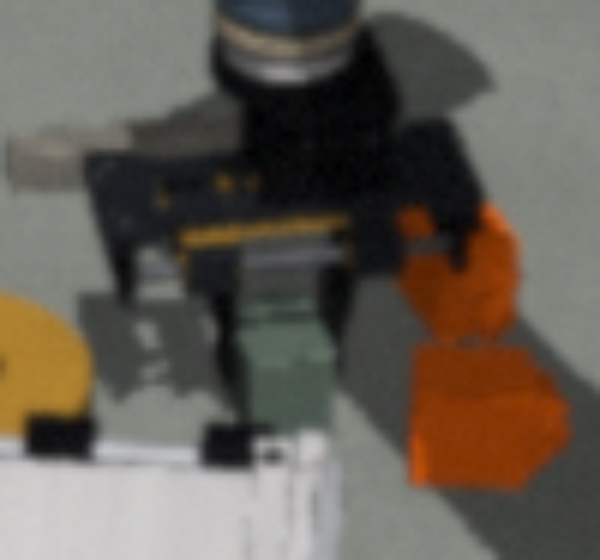

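Emit:
{"api": "play_rows", "payload": {"series": [[0.3,0,-0.1,0,0,0,0],[0.3,0,-0.2,0,0,0,0],[0.3,0,-0.3,0,0,0,0],[0.3,0,-0.3,0,0,0,0],[0.3,0,-0.3,0,0,0,0],[0.3,0,-0.3,0,0,0,0],[0.3,0,-0.3,0,0,0,0],[0.3,0,-0.3,0,0,0,0],[0.3,0,-0.3,0,0.0262,0],[0.3,0,-0.1,0,0,0.0262,0],[0.3,0,0,0,0,0.0262,0],[0.3,0,0,0,0,0,0]]}}

```text
$.series[8]: bad value
```

Emit:
{"api": "play_rows", "payload": {"series": [[0.3,0,-0.1,0,0,0,0],[0.3,0,-0.2,0,0,0,0],[0.3,0,-0.3,0,0,0,0],[0.3,0,-0.3,0,0,0,0],[0.3,0,-0.3,0,0,0,0],[0.3,0,-0.3,0,0,0,0],[0.3,0,-0.3,0,0,0,0],[0.3,0,-0.3,0,0,0,0],[0.3,0,-0.3,0,0,0.0262,0],[0.3,0,-0.1,0,0,0.0262,0],[0.3,0,0,0,0,0.0262,0],[0.3,0,0,0,0,0,0]]}}

```text
time: 17.22
position: [0.4798, -0.2793, 0.3021]
tool_rot: [-0.507, 0.493, -0.493, 0.507]
ft_force: [-0.2, 0.1, -5.8]
grip_width: 0.0439
```

Run:
```python
from h import *
inframe();plan(saw(-.099,-.022,.30),tool(YAW))
```

```text
t 17.2167 saw frame [-0.132, -0.3467, 0.3021] F saw [-0.22, 0.07, -5.83] M [ 0.078 -0.071  0.063] w 0.0439
t 17.2167 shift [-3.247  0.022  0.33 ] turn [-0.     -0.     -0.0001] minrows 7.827299016722291 0.002609229080138021
```

Lifted (weight about 5.8 N). Now I'll travel over the carriage.

Emit:
{"api": "play_rows", "payload": {"series": [[0.3,-0.2,0,0.03,0,0,0],[0.3,-0.35,0,0.03,0,0,0],[0.3,-0.35,0,0.03,0,0,0],[0.3,-0.35,0,0.03,0,0,0],[0.3,-0.35,0,0.03,0,0,0],[0.3,-0.35,0,0.03,0,0,0],[0.3,-0.35,0,0.05,0,0,0],[0.3,-0.35,0,0.05,0,0,0],[0.3,-0.35,0,0.03,0,0,0],[0.3,-0.247,0,0.02,0,0,0],[0.3,0,0,0,0,0,0],[0.3,0,0,0,0,0,0]]}}

```text
time: 18.22
position: [0.5023, 0.0472, 0.3003]
tool_rot: [0.509, -0.492, 0.49, -0.508]
ft_force: [-0.1, 0.3, -5.5]
grip_width: 0.0437
```

Run:
```python
from h import *
inframe();plan(saw(-.099,-.022,.21),tool(YAW))
s_=eyes.camera("side")[:,:,::-1];t_=eyes.camera("top")[:,:,::-1]
cv2.imwrite("pics/c9.png",np.hstack([cv2.resize(s_[150:310,240:400],(400,500)),cv2.resize(t_[140:300,200:360],(400,500))]))
```

```text
t 18.2167 saw frame [-0.1004, -0.021, 0.3003] F saw [-0.08, 0.3, -5.53] M [-0.054 -0.108  0.002] w 0.0437
t 18.2167 shift [0.01  0.903 0.017] turn [ 0.0011  0.0021 -0.0001] minrows 2.166578297821635 0.0595942290591179
```

View pics/c9.png

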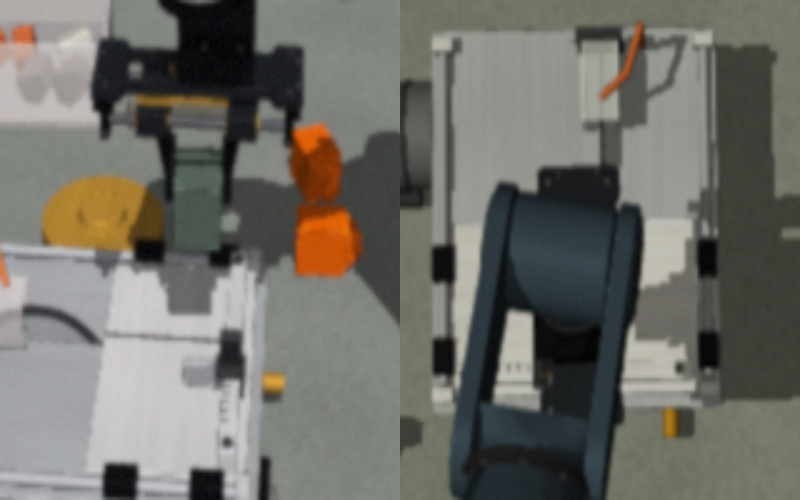

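Emit:
{"api": "play_rows", "payload": {"series": [[0.3,0,0.2,0.01,0,0,0],[0.3,0.01,0.3,0.01,0,0,0],[0.3,0,0.3,0,0,0,0],[0.3,0,0.2,0,0,0,0],[0.3,0,0.1,0,0,0,0],[0.3,0,0,0,0,0,0],[0.3,0,0,0,0,0,0],[0.3,0,0,0,0,0,0]]}}

```text
time: 18.98
position: [0.5067, 0.0438, 0.1923]
tool_rot: [-0.507, 0.492, -0.493, 0.507]
ft_force: [0.5, -0.1, -5.0]
grip_width: 0.044
```

Run:
```python
from h import *
inframe();plan(saw(-.099,-.022,.1785),tool(YAW))
s_=eyes.camera("side")[:,:,::-1]
cv2.imwrite("pics/c10.png",cv2.resize(s_[200:290,270:360],(720,600),interpolation=cv2.INTER_CUBIC))
```

```text
t 18.9833 saw frame [-0.096, -0.0246, 0.1923] F saw [0.45, -0.11, -4.99] M [ 0.027 -0.121  0.072] w 0.044
t 18.9833 shift [-0.026  0.138 -0.03 ] turn [-0.0006  0.0001  0.0001] minrows 0.3441147856699808 0.015386092350714977
```

View pics/c10.png

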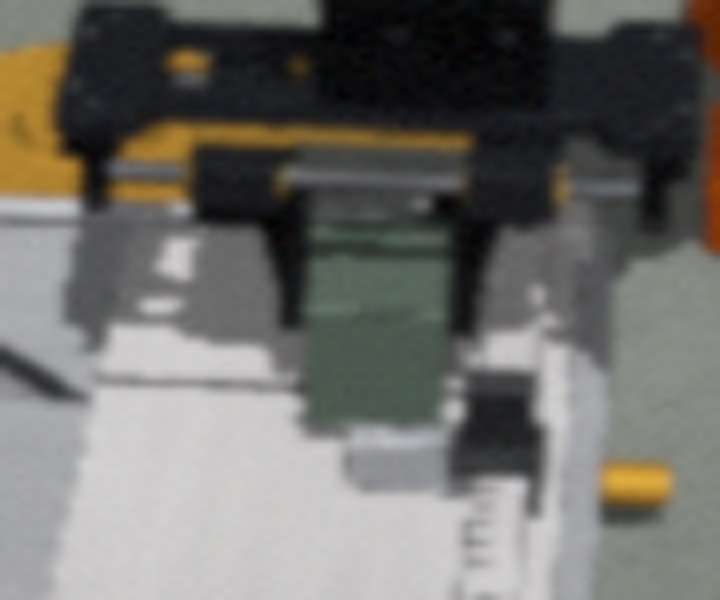

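Emit:
{"api": "play_rows", "payload": {"series": [[0.3,0,0.06,0,0,0,0],[0.3,0,0.04,0,0,0,0],[0.3,0,0.02,0,0,0,0],[0.3,0,0,0,0,0,0],[0.3,0,0,0,0,0,0]]}}

```text
time: 19.45
position: [0.5056, 0.0448, 0.1795]
tool_rot: [0.507, -0.493, 0.492, -0.507]
ft_force: [-0.3, 0.0, -5.2]
grip_width: 0.0435
```

Emit:
{"api": "play_rows", "payload": {"series": [[0.3,0,0.01,0,0,0,0],[0.3,0,0,0,0,0,0],[0.3,0,0,0,0,0,0]]}}

```text
time: 19.7
position: [0.506, 0.0447, 0.1787]
tool_rot: [-0.507, 0.492, -0.493, 0.507]
ft_force: [-0.2, 0.4, -4.6]
grip_width: 0.044
```

Emit:
{"api": "play_rows", "payload": {"series": [[0.3,0,0.01,0,0,0,0],[0.3,0,0,0,0,0,0],[0.3,0,0,0,0,0,0]]}}

```text
time: 19.95
position: [0.5061, 0.0449, 0.1785]
tool_rot: [-0.507, 0.492, -0.493, 0.508]
ft_force: [-1.8, 2.4, 5.2]
grip_width: 0.044
```

Run:
```python
from h import *
inframe()
```

```text
t 19.95 saw frame [-0.0966, -0.0234, 0.1785] F saw [-1.71, 2.49, 5.18] M [ 0.286  0.331 -0.046] w 0.044
```

Emit:
{"api": "play_rows", "payload": {"series": [[0.3,0,-0.006,0,0,0,0],[0.3,0,0,-0.03,0,0,0],[0.3,0,0,-0.03,0,0,0],[0.3,0,0,-0.02,0,0,0],[0.3,0,0,0,0,0,0],[0.3,0,0,0,0,0,0]]}}

```text
time: 20.45
position: [0.4986, 0.044, 0.1785]
tool_rot: [-0.507, 0.492, -0.493, 0.508]
ft_force: [2.4, -0.3, 2.2]
grip_width: 0.0442
```

Run:
```python
from h import *
inframe()
```

```text
t 20.45 saw frame [-0.1041, -0.0241, 0.1785] F saw [2.42, -0.33, 2.22] M [-0.133 -0.505  0.078] w 0.0442
```

Emit:
{"api": "play_rows", "payload": {"series": [[0.3,0,-0.002,-0.015,0,0,0],[0.3,0,0,-0.005,0,0,0],[0.3,0,0,0,0,0,0],[0.3,0,0,0,0,0,0]]}}

```text
time: 20.78
position: [0.4962, 0.0442, 0.1785]
tool_rot: [-0.507, 0.492, -0.493, 0.507]
ft_force: [3.3, -1.2, 1.2]
grip_width: 0.0441
```

Run:
```python
from h import *
inframe()
```

```text
t 20.7833 saw frame [-0.1065, -0.0239, 0.1785] F saw [3.29, -1.32, 1.21] M [-0.202 -0.673 -0.031] w 0.0441
```

Emit:
{"api": "play_rows", "payload": {"series": [[0.3,0,-0.001,-0.01,0,0,0],[0.3,0,0,0,0,0,0],[0.3,0,0,0,0,0,0]]}}

```text
time: 21.03
position: [0.496, 0.0441, 0.1786]
tool_rot: [-0.506, 0.492, -0.494, 0.508]
ft_force: [4.5, -0.9, 0.2]
grip_width: 0.0437
```

Run:
```python
from h import *
inframe()
```

```text
t 21.0333 saw frame [-0.1067, -0.0239, 0.1786] F saw [4.47, -1.0, 0.23] M [-0.173 -1.096 -0.022] w 0.0437
```

Emit:
{"api": "play_rows", "payload": {"series": [[0.3,0,0,-0.01,0,0,0],[0.3,0,0,0,0,0,0],[0.3,0,0,0,0,0,0]]}}

```text
time: 21.28
position: [0.4959, 0.0441, 0.1786]
tool_rot: [-0.506, 0.492, -0.494, 0.508]
ft_force: [6.2, 0.3, -1.7]
grip_width: 0.044
```

Run:
```python
from h import *
inframe()
s_=eyes.camera("side")[:,:,::-1]
cv2.imwrite("pics/c11.png",cv2.resize(s_[200:290,270:360],(720,600),interpolation=cv2.INTER_CUBIC))
```

```text
t 21.2833 saw frame [-0.1068, -0.0239, 0.1786] F saw [6.24, 0.12, -1.68] M [-0.222 -1.37  -0.083] w 0.044
```

View pics/c11.png

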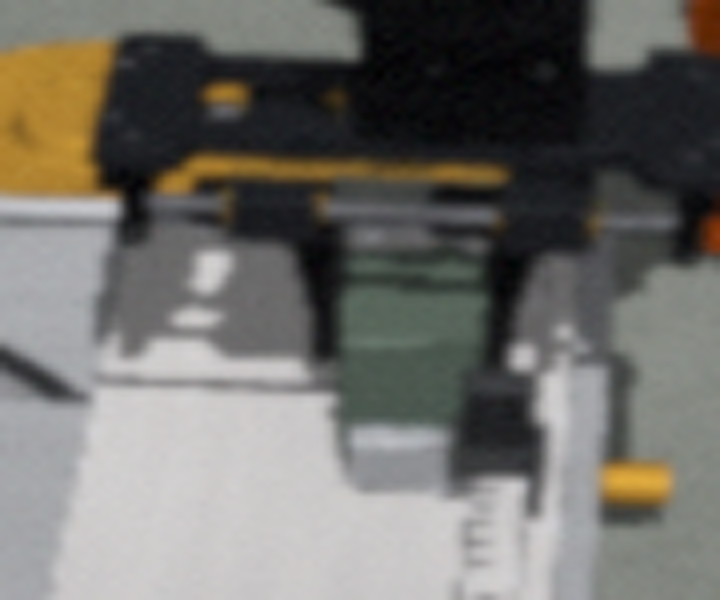

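Emit:
{"api": "play_rows", "payload": {"series": [[0.3,0,0.004,0.008,0,0,0],[0.3,-0.03,0,0,0,0,0],[0.3,-0.03,0,0,0,0,0],[0.3,-0.02,0,0,0,0,0],[0.3,0,0,0,0,0,0],[0.3,0,0,0,0,0,0]]}}

```text
time: 21.83
position: [0.4959, 0.0511, 0.1786]
tool_rot: [-0.507, 0.491, -0.494, 0.508]
ft_force: [5.0, -4.9, 1.8]
grip_width: 0.0436
```

Run:
```python
from h import *
inframe()
```

```text
t 21.8333 saw frame [-0.1066, -0.0169, 0.1786] F saw [4.84, -5.04, 1.85] M [-0.839 -0.991 -0.028] w 0.0436
```

Emit:
{"api": "play_rows", "payload": {"series": [[0.3,-0.015,0,0.003,0,0,0],[0.3,-0.01,0,0,0,0,0],[0.3,0,0,0,0,0,0],[0.3,0,0,0,0,0,0]]}}

```text
time: 22.17
position: [0.4959, 0.0533, 0.1786]
tool_rot: [0.508, -0.491, 0.494, -0.507]
ft_force: [4.7, -6.2, 1.8]
grip_width: 0.0439
```

Run:
```python
from h import *
inframe()
```

```text
t 22.1667 saw frame [-0.1065, -0.0147, 0.1786] F saw [4.48, -6.37, 1.79] M [-1.009 -0.873 -0.032] w 0.0439
```

Emit:
{"api": "play_rows", "payload": {"series": [[0.3,-0.008,0,0.002,0,0,0],[0.3,0,0,0,0,0,0],[0.3,0,0,0,0,0,0]]}}

```text
time: 22.42
position: [0.4959, 0.054, 0.1785]
tool_rot: [0.508, -0.491, 0.494, -0.507]
ft_force: [4.4, -5.2, 2.1]
grip_width: 0.0442
```

Run:
```python
from h import *
inframe()
s_=eyes.camera("side")[:,:,::-1]
cv2.imwrite("pics/c12.png",cv2.resize(s_[220:290,290:360],(700,700),interpolation=cv2.INTER_CUBIC)[:600])
```

```text
t 22.4167 saw frame [-0.1065, -0.014, 0.1785] F saw [4.3, -5.29, 2.15] M [-1.116 -0.764 -0.03 ] w 0.0442
```

View pics/c12.png

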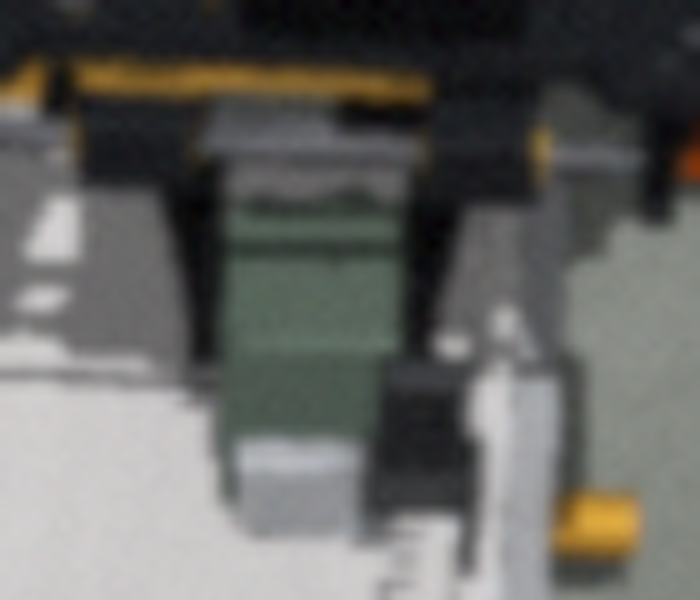

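Emit:
{"api": "play_rows", "payload": {"series": [[0.3,-0.008,-0.001,0.002,0,0,0],[0.3,0,0,0,0,0,0],[0.3,0,0,0,0,0,0]]}}

```text
time: 22.72
position: [0.4959, 0.055, 0.1785]
tool_rot: [0.508, -0.491, 0.494, -0.507]
ft_force: [4.6, -5.5, 2.2]
grip_width: 0.0439
```

Emit:
{"api": "play_rows", "payload": {"series": [[0.3,-0.008,0,0,0,0,0],[0.3,0,0,0,0,0,0],[0.3,0,0,0,0,0,0]]}}

```text
time: 22.97
position: [0.4959, 0.0555, 0.1785]
tool_rot: [0.508, -0.491, 0.494, -0.507]
ft_force: [3.3, -5.8, 2.5]
grip_width: 0.0439
```

Run:
```python
from h import *
inframe()
```

```text
t 22.9667 saw frame [-0.1065, -0.0126, 0.1785] F saw [3.1, -5.93, 2.55] M [-1.255 -0.773 -0.023] w 0.0439
```

Emit:
{"api": "play_rows", "payload": {"series": [[0.3,-0.006,0,-0.001,0,0,0],[0.3,0,0,0,0,0,0],[0.3,0,0,0,0,0,0]]}}

```text
time: 23.22
position: [0.4959, 0.0555, 0.1786]
tool_rot: [0.508, -0.491, 0.494, -0.507]
ft_force: [3.8, -9.0, 2.0]
grip_width: 0.044
```

Run:
```python
from h import *
inframe()
```

```text
t 23.2167 saw frame [-0.1065, -0.0125, 0.1786] F saw [3.57, -9.06, 2.02] M [-1.508 -0.771 -0.033] w 0.044
```

Emit:
{"api": "play_rows", "payload": {"series": [[0.3,-0.006,0,-0.001,0,0,0],[0.3,0,0,0,0,0,0],[0.3,0,0,0,0,0,0]]}}

```text
time: 23.47
position: [0.4959, 0.0557, 0.1786]
tool_rot: [0.508, -0.49, 0.494, -0.507]
ft_force: [3.8, -10.3, 2.2]
grip_width: 0.0438
```

Run:
```python
from h import *
inframe()
```

```text
t 23.4667 saw frame [-0.1065, -0.0124, 0.1786] F saw [3.52, -10.44, 2.25] M [-1.844 -0.741 -0.041] w 0.0438
```

Run:
```python
from h import *
o=robot.get_obs();M=R.from_quat(o["tool_rot"]);print(((tool(YAW).inv()*M).as_rotvec()*180/np.pi).round(3))
for i,n in enumerate(("side","top")): cv2.imwrite(f"pics/{n}13.png",eyes.camera(n)[:,:,::-1])
s_=cv2.imread("pics/side13.png")
cv2.imwrite("pics/c13.png",cv2.resize(s_[225:285,295:355],(720,720),interpolation=cv2.INTER_CUBIC)[:600])
inframe()
```

```text
[ 0.129 -0.167 -0.32 ]
t 23.5667 saw frame [-0.1065, -0.0124, 0.1786] F saw [3.15, -10.21, 2.76] M [-1.836 -0.755 -0.133] w 0.0439
```

View pics/c13.png

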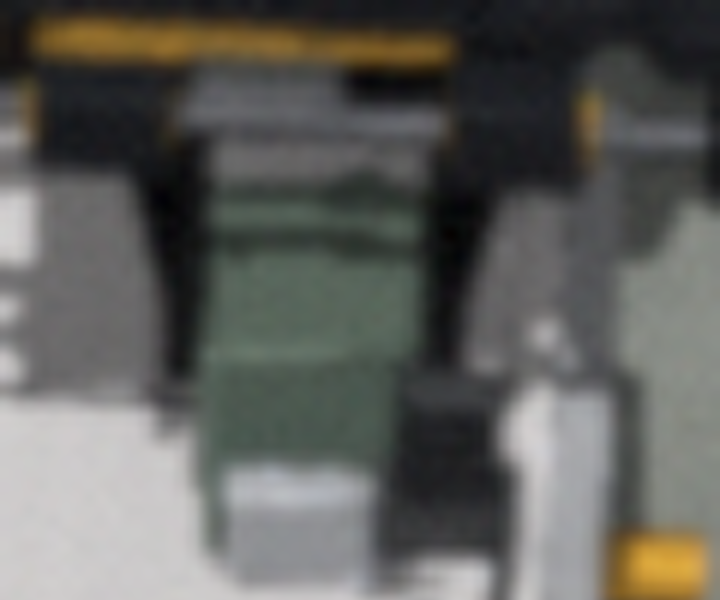

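View pics/top13.png

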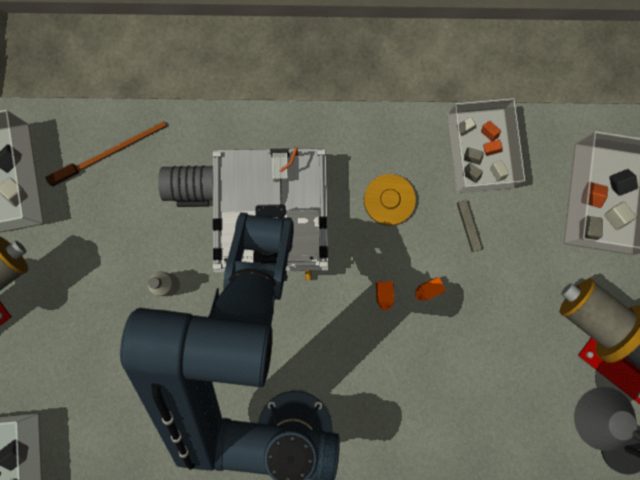

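Emit:
{"api": "play_rows", "payload": {"grip_force": 13, "series": [[0.3,0,0,0,0,0,0.0009],[0.3,0,0,0,0,0,0.0009],[0.3,0,0,-0.003,0,0,0],[0.3,0,0,0,0,0,0]]}}

```text
time: 23.9
position: [0.4957, 0.0557, 0.1786]
tool_rot: [-0.507, 0.492, -0.493, 0.508]
ft_force: [4.2, -9.5, 0.3]
grip_width: 0.0441
```

```bash
cat >> h.py <<'E'
def tilt():
    o=robot.get_obs();M=R.from_quat(o["tool_rot"]);print("tilt deg",((tool(YAW).inv()*M).as_rotvec()*180/np.pi).round(3))
E
python3 - <<'E'
from h import *
inframe();tilt()
E
```

```text
t 23.9 saw frame [-0.1067, -0.0124, 0.1786] F saw [3.92, -9.58, 0.31] M [-1.806 -0.843 -0.103] w 0.0441
tilt deg [ 0.157 -0.158  0.012]
```

Emit:
{"api": "play_rows", "payload": {"grip_force": 10, "series": [[0.3,0,0.003,0,-0.0009,0,0],[0.3,0,0,-0.003,0,0,0],[0.3,0,0,0,0,0,0],[0.3,0,0,0,0,0,0]]}}

```text
time: 24.23
position: [0.4955, 0.056, 0.1785]
tool_rot: [-0.507, 0.492, -0.492, 0.508]
ft_force: [3.6, -9.1, 2.4]
grip_width: 0.0439
```

Run:
```python
from h import *
inframe();tilt()
```

```text
t 24.2333 saw frame [-0.1069, -0.0121, 0.1785] F saw [3.34, -9.16, 2.39] M [-1.538 -0.833 -0.101] w 0.0439
tilt deg [ 0.009 -0.15   0.041]
```

Emit:
{"api": "play_rows", "payload": {"grip_force": 20, "series": [[0.3,0,0,0,0,0,0],[0.3,0,0,0,0,0,0],[0.3,0,0,0,0,0,0],[0.3,0,0,0,0,0,0]]}}

```text
time: 24.57
position: [0.4955, 0.056, 0.1785]
tool_rot: [-0.507, 0.492, -0.492, 0.508]
ft_force: [4.1, -8.2, 3.5]
grip_width: 0.0435
```

Run:
```python
from h import *
inframe();tilt()
```

```text
t 24.5667 saw frame [-0.1069, -0.0121, 0.1785] F saw [3.84, -8.32, 3.47] M [-1.585 -0.777 -0.069] w 0.0435
tilt deg [ 0.011 -0.153  0.04 ]
```

Emit:
{"api": "play_rows", "payload": {"series": [[0.3,0,-0.002,-0.006,0,0,0],[0.3,0,0,0,0,0,0],[0.3,0,0,0,0,0,0],[0.3,0,0,0,0,0,0]]}}

```text
time: 24.9
position: [0.4954, 0.056, 0.1785]
tool_rot: [-0.507, 0.492, -0.492, 0.508]
ft_force: [4.7, -8.7, 0.7]
grip_width: 0.0445
```

Run:
```python
from h import *
inframe();tilt()
for i,n in enumerate(("side","top")): cv2.imwrite(f"pics/{n}14.png",eyes.camera(n)[:,:,::-1])
s_=cv2.imread("pics/side14.png");s6=cv2.imread("pics/side6.png")
cv2.imwrite("pics/c14.png",np.hstack([cv2.resize(q[240:285,300:350],(400,540),interpolation=cv2.INTER_CUBIC) for q in(s6,s_)]))
inframe()
```

```text
t 24.9 saw frame [-0.1069, -0.012, 0.1785] F saw [4.47, -8.87, 0.65] M [-1.555 -0.985 -0.139] w 0.0445
tilt deg [ 0.073 -0.134  0.047]
t 25.0 saw frame [-0.1069, -0.012, 0.1786] F saw [5.61, -8.3, 0.88] M [-1.546 -0.983 -0.098] w 0.0444
```

View pics/c14.png

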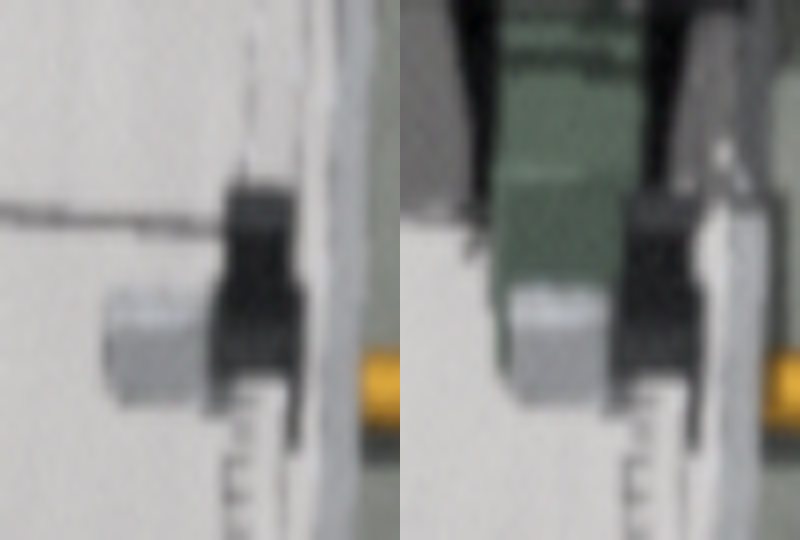

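Run:
```python
from h import *
inframe()
print(ticket.hand_in())
```

```text
t 25.0 saw frame [-0.1069, -0.012, 0.1786] F saw [5.61, -8.3, 0.88] M [-1.546 -0.983 -0.098] w 0.0444
the job is handed in; nothing more can be done
None
```

I slid the length stop to the 50 mm line, let go of it, and laid the blank in the corner. I handed in at 25 s with the arm still pressing the blank against both the fence and the stop.

**Stop position:** I moved the stop in two goes. After the first, the top camera put it about 1.5 to 3 mm short of the line, so I went back and moved it again. Top-camera edges then put the face at 19.3, 19.5 and 20.3 mm in my saw frame, against 19.6 mm for the line, so it is on the line to within about 0.7 mm. The side camera is too coarse to confirm that. Its reading after the first move was off the other way, and I did not rely on it.

**Blank:** It met the fence and the stop within about 1 mm of where I expected. I then squared the tool, easing the grip so the blank could settle against both faces.

**Last checks:**
- **Push:** it was about 5.6 N toward the fence and 8.3 N toward the stop, which slides at about 14 N. Some of that is friction, so the true contact forces are somewhat lower.
- **Stop:** a side picture with the blank pressed in shows it where I had left it before fetching the blank.
- **Contact:** the end of the blank touches the stop in that picture. The fence contact was hidden by the arm in the top view, so it rests on force, position and a tool angle within about 0.15° of my estimate of the saw's direction. That estimate is itself only good to about 0.3°.

The wheel, dressing stick, bottle and orange blocks were not touched.

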